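Lay a brittle glazed tile on the levelling pad, flush to the fence

TASK

Take the blue glazed tile out of the sloped rack and lay it, blue face up, flat on the cork levelling pad of the white work bed, with one long edge flush along the aluminium fence and its middle at the fence's red mark. The tile is brittle: grip it with no more than 40 N, and never let it be pressed, bumped or dropped against the bed, pad or fence with more than about 25 N. Leave the terracotta tile, the mallet and the jar where they are.

Things in the scene. Friction and masses are not known exactly. Their poses are not given: they have to be found in the camera images.
- tile: blue glazed ceramic tile (white body, blue upper face), 140 x 56 x 14 mm, about 0.25 kg, loose. Origin: centre of its underside; x along its length, y across its 56 mm width, z out of the blue face. It starts in either compartment of the rack, lying on the slope, so its z axis leans 32 degrees from vertical.
- spare: plain terracotta tile of the same size (140 x 56 x 14 mm), in the other compartment; bystander. Same axes as the blue tile.
- rack: fixed plywood rack 160 (x) x 278 (y) mm; its deck rises towards its +x at 32 degrees, from 25 to 125 mm over the table. Two compartments (centres y = -68, +68 mm), 130 mm wide, between walls 18 mm above the deck, and a lip as high at the low end. A runner 36 mm wide holds each tile 8 mm off the deck, so fingers have 37 mm beside its long edges. Origin: centre of the footprint, on the table.
- bed: fixed white board 280 (x) x 260 (y) x 30 mm on a 30 mm slab, top 60 mm over the table; fence along its -y side. A cork-topped pad, 80 (x) x 70 (y) mm, centred at x = 0, y = -50 mm, comes up through the board; its level, locked top is anywhere from 6 to 28 mm above the board and not reported: feel for it. Origin: centre of the underside.
- fence (a point): aluminium fence 220 mm long, 16 thick, 40 high above the board. Point on its face at the red mark (middle of its length), at the height of the board's top. Axes as the bed's: x along the fence, +y straight out of its face over the pad, z up. The pad lies from y = 17 to 87 mm, x = -40 to 40 mm in this frame. A flush tile has its centre at y = 28 mm, x = 0.
- mallet: black hammer-shaped rubber mallet lying on the far side of the mat; bystander. Origin under its middle.
- jar: jar with a yellow lid, 60 mm across, 90 mm high, on the far side of the mat; bystander. Origin: centre of its underside.
Mind the look-alikes: they are no part of the job. Of the things like the tile, leave any that is green; of the rest the larger one is meant.

How it is judged (in metres and radians):
On the way:
1. the blue tile is lifted clear of the rack (contact force between tile and rack below 0.05 N and height (world z) of tile above 0.1 m and contact force between the fingers and tile above 1 N), for 0.2 s.
At the end, for the whole second after the job is handed in: The blue tile lies released and at rest on the pad, blue face up and level (within 3.4 degrees), its long edge along the fence within 2 degrees and with a gap under 3 mm, its middle within 20 mm of the red mark (contact force between tile and bed above 1 N and angle between tile's own z axis and vertical below 0.06 rad and y of tile in the frame of fence between 0.025 and 0.031 m and x of tile in the frame of fence between -0.02 and 0.02 m and z of tile in the frame of fence above 0.003 m and angle between the x axis of tile and the x axis of fence, either way round below 0.035 rad and contact force between the fingers and tile below 0.1 N and linear speed of tile below 0.01 m/s); the robot touches nothing.
It fails at once if the fingers press on the blue tile with more than 45 N a side (90 N in all) (contact force between the fingers and tile above 90 N).
It fails at once if the blue tile is pressed, bumped or dropped on the bed, its pad or fence with more than 30 N (contact force between tile and bed above 30 N).
It fails at once if the terracotta tile is moved by more than 15 mm (distance of spare from where it was at the start of the episode above 0.015 m).
It fails at once if the mallet or the jar is moved by more than 15 mm (distance of any of mallet, jar from where it was at the start of the episode above 0.015 m).
It also fails if it takes over 58 s, if anything falls off the work surface, if the arm or the gripper's body presses on something with over 40 N, if the wrist force passes 120 N, or if a joint passes its speed limit or range.

ROBOT

A 6-joint arm with a two-finger parallel gripper is mounted at the origin on the work surface. World frame = base frame: x ahead of the robot, y to its left, z up, the work surface at z = 0. Lengths are in m, angles in degrees, forces in N, time in s.
With the tool pointing down it reaches from about 0.4 to 0.825 m from the base axis. Payload 7 kg.
Tool frame: the origin (TCP) lies between the finger pads; the fingertips stand 19 mm ahead of it and the grasp point (between the pads) is the TCP; z points along the fingers, y is the line along which they close (so a half turn about z gives the same grasp; the last joint's range is limited). The gripper opens to 88 mm and grips with 3 to 60 N. Pads are 19 mm wide; open, the fingers measure 130 mm over their backs; the gripper's body (78 mm by 193 mm) begins 47 mm behind the grasp point.
Start: joints at [-51.446, 20.546, 0.682, 0, -70.136, -16.507], TCP at [0.253, -0.626, 0.246] pointing down, gripper open.
Joint ranges: [-176.03, 176.03], [-82.01, 121.73], [-58.28, 71.71], [-173.87, 95.51], [-174.79, -0.11], [-173.66, 173.66]. Speed limits (degrees/s): [136.94, 136.94, 172.46, 180, 180, 180].

INTERFACE

Orientations are given as [roll, pitch, yaw] about the fixed x, y, z axes, in that order (R = Rz(yaw) Ry(pitch) Rx(roll)).
In Python, from plant import get_obs, snapshot, close_job, spot_in, spot_point gives the robot as it stands.
- The arm moves only by the tool play_rows, never from a script. Its argument "plan" is a list of rows, each a list of 6 numbers: the shift along the tool's x, y, z in cm, then the turn, a rotation vector about the tool's x, y, z in degrees. A call has 1 to 20 rows; each row shifts and turns the commanded pose from where the row before left it, along the tool's axes as they then stand; what a row does not reach is not made up. A row lasts 1/12 s, in which the tool goes at most 41.7 mm and 7.16 degrees, less where a joint would pass 70% of its speed; a pose out of reach is approached as far as the arm can. A call is refused whole if a number of a shift passes 4.17 or a number of a turn 7.16, either way. A call with a gripper value outside its range is refused whole. "grip" is the finger opening in cm, from 0 to 8.76, set as the call begins (left out, the last holds). The fingers move at their own pace and stop on an object; the grip force is fixed at half the most. Time passes only in rows, so rows that do not move let the fingers close. It gives the time, the measured TCP pose, the force, the opening and the grip force at its end, in the units of the state.
- get_obs(): the state, without advancing time (a new reading comes with each control period).
- snapshot(name): name is "scene" or "top" or "wrist"; returns a dict with "frame" (420x560x3 uint8, red, green, blue), "fx", "fy", "cx", "cy" (pixels), "k1" (the pictures are not rectified: a ray, as slopes to the right and down, at radius r is drawn at 1 + k1 r^2 times it, then the intrinsics apply), "position" and "attitude" of the camera in the world. Camera axes: x right, y down, z forward; pixel columns grow to the right and rows downward; lengths in m; the calibration is good to about 2 mm. A picture is of the moment at which its call begins. There is no depth.
- close_job(): hands the job in; it is judged then, once.
Trained networks look in the newest picture that a camera, given by its name, has taken for a name from the list of things; names that differ only in an ending like _2 or _b are one class to them, and where a whole thing is asked for, a point or a joint stands for the part that bears it (a point fixed in the world has none). Each returns a list of dicts, best first, with "score" (0 to 1); they miss things now and then, are a little off and sometimes report something else, mostly with a low value. They report only what shows in the picture. A call takes as long as a camera call. They do not tell look-alikes from the thing itself.
- spot_in(camera, thing): "position" ([x, y, z] in m, in world coordinates, good to about 4 mm: the middle of the surface that is visible of it).
- spot_point(camera, thing): "position" ([x, y, z] in m, in world coordinates, good to about 4 mm: a listed point, or the origin of a listed thing).
The state is a dict: "clock": time; "joint_pos": joint angles; "qvel": joint speeds; "tau": joint torques, N m; "tool_pos": TCP position; "orientation": TCP orientation; "force": force on the tool from outside, world axes, zero at the start; "moment": the same for the moment, N m; "opening": finger opening in m; "gripper_force": force on a finger pad.
Only numpy, scipy, OpenCV 4.12 (cv2) and the standard library are available. Lean on these libraries where they do the work, as an engineer would, in place of code of your own. Each camera call takes 0.05 s, during which the arm holds its last target. There are 200 camera calls.

## Working session

There is one attempt and no reset: what is moved stays moved. The work goes in short steps, Python scripts to look and compute and a tool call to move; the robot and the scene stay as the last step left them, time stands still between calls to the robot, and variables do not carry over. Pictures are saved under pics/ and viewed, at most 10 in all, crops included, and the job is handed in when it is done.

Besides the shell and the picture viewer there is one more tool, called after "Call:" by a JSON object that holds its "api" and its "payload", one argument or row to a line. play_rows: Moves the arm, as the interface text tells. Its arguments: {"type":"object","properties":{"plan":{"type":"array","items":{"type":"array","items":{"type":"number"}}},"grip":{"type":"number"}},"required":["plan"]}

```bash
mkdir -p pics; python3 - <<'E'
from plant import *
import cv2
s=get_obs();print({k:s[k] for k in('clock','tool_pos','orientation','opening','force')})
a=[]
for n in('scene','top'):
    d=snapshot(n);cv2.imwrite(f'pics/{n}0.png',d['frame'][:,:,::-1])
    print(n,{k:d[k] for k in d if k!='frame'})
    for t in('tile','spare','rack','bed','fence','mallet','jar'):
        for f in(spot_in,spot_point):
            print(n,t,f.__name__,[(round(q['score'],2),[round(float(v),3) for v in q['position']]) for q in f(n,t)][:4])
E
```

```text
{'clock': 0.0, 'tool_pos': array([ 0.25320974, -0.62521603,  0.24462562]), 'orientation': array([ 1.79904681e+02, -8.64266903e-03, -1.57957990e+02]), 'opening': 0.08752586734845344, 'force': array([-0.40125845,  0.33791115,  0.04891063])}
scene {'fx': 474.0535884330682, 'fy': 474.0535884330682, 'cx': 284.20263931136395, 'cy': 209.63442841046285, 'k1': -0.09305116025002456, 'position': array([ 1.47791426, -0.03086833,  0.69865955]), 'attitude': array([-123.23015382,    0.89220295,   85.03929474])}
scene tile call [(0.74, [0.518, 0.239, 0.113]), (0.69, [0.674, 0.355, 0.016]), (0.54, [0.3, 0.282, 0.008])]
scene tile call [(0.8, [0.303, 0.295, -0.003]), (0.47, [0.466, 0.253, 0.074])]
scene spare call [(0.75, [0.519, 0.114, 0.118])]
scene spare call [(0.44, [0.463, 0.118, 0.073])]
scene rack call [(0.63, [0.558, 0.209, 0.07])]
scene rack call []
scene bed call [(0.79, [0.558, -0.241, 0.06])]
scene bed call [(0.72, [0.501, -0.237, 0.0])]
scene fence call [(0.62, [0.519, 0.116, 0.114])]
scene fence call [(0.83, [0.505, -0.343, 0.063])]
scene mallet call [(0.57, [0.75, -0.129, 0.028])]
scene
[... 501 characters left out ...]
])]
top tile call [(0.92, [0.307, 0.292, -0.006]), (0.91, [0.464, 0.256, 0.076]), (0.69, [0.665, 0.365, 0.001])]
top spare call [(0.71, [0.462, 0.118, 0.085]), (0.53, [0.745, 0.169, 0.087])]
top spare call [(0.57, [0.462, 0.12, 0.074])]
top rack call [(0.61, [0.498, 0.189, 0.087])]
top rack call [(0.71, [0.481, 0.191, -0.002])]
top bed call [(0.66, [0.494, -0.244, 0.064])]
top bed call [(0.8, [0.5, -0.239, 0.002])]
top fence call [(0.72, [0.495, -0.238, 0.059])]
top fence call []
top mallet call [(0.78, [0.741, -0.129, 0.027])]
top mallet call [(0.83, [0.76, -0.13, 0.001])]
top jar call [(0.71, [0.746, 0.17, 0.086]), (0.59, [0.464, 0.117, 0.084])]
top jar call [(0.7, [0.762, 0.171, -0.005])]
```

View pics/top0.png

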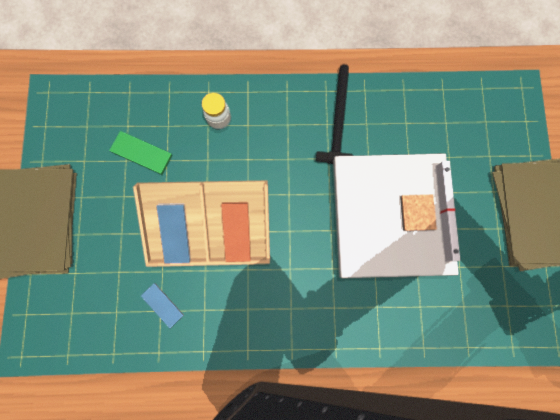

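View pics/scene0.png

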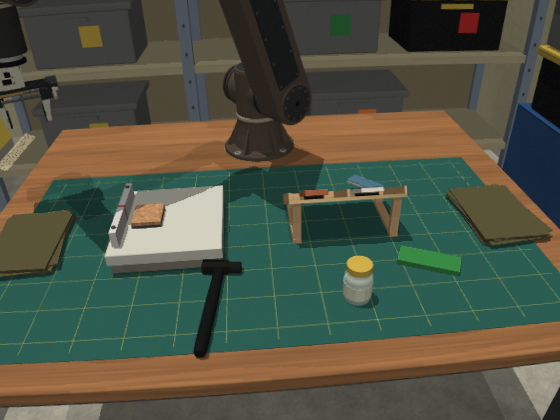

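Candidates in the top picture are the blue tile in the rack at (173,233), a small blue one on the mat at (162,306), and a green one at (140,152). The green is excluded, and the larger blue one, in the rack, is the target. I'll check it in a close crop.

```bash
cat > h.py <<'E'
import numpy as np,cv2
from scipy.spatial.transform import Rotation as R
from plant import *
def cam(d):
    K=np.array([[d['fx'],0,d['cx']],[0,d['fy'],d['cy']],[0,0,1.]])
    return K,np.array([d['k1'],0,0,0.]),R.from_euler('xyz',d['attitude'],degrees=True).as_matrix(),np.array(d['position'])
def rays(d,px):
    K,D,A,p=cam(d)
    u=cv2.undistortPoints(np.array(px,float).reshape(-1,1,2),K,D).reshape(-1,2)
    return (A@np.c_[u,np.ones(len(u))].T).T,p
def hit(d,px,n,q):
    r,p=rays(d,px);n=np.array(n,float);q=np.array(q,float)
    return p+r*(((q-p)@n)/(r@n))[:,None]
def proj(d,X):
    K,D,A,p=cam(d)
    return cv2.projectPoints((np.array(X,float).reshape(-1,3)-p)@A,np.zeros(3),np.zeros(3),K,D)[0].reshape(-1,2)
def blobs(d,lo,hi,mina=60):
    hsv=cv2.cvtColor(d['frame'],cv2.COLOR_RGB2HSV)
    m=cv2.inRange(hsv,np.array(lo),np.array(hi))
    m=cv2.morphologyEx(m,cv2.MORPH_OPEN,np.ones((2,2),np.uint8))
    c=cv2.findContours(m,cv2.RETR_EXTERNAL,cv2.CHAIN_APPROX_NONE)[0]
    return [(cv2.contourArea(k),cv2.boxPoints(cv2.minAreaRect(k))) for k in sorted(c,key=cv2.contourArea)[::-1] if cv2.contourArea(k)>mina]
E
python3 - <<'E'
from h import *
d=snapshot('top')
for n,lo,hi in(('blue',(100,90,60),(125,255,255)),('cork',(8,70,130),(22,255,255)),('spare',(3,150,100),(12,255,255))):
    for a,b in blobs(d,lo,hi)[:4]: print(n,a,b.round(1).tolist(),hit(d,b,[0,0,1],[0,0,.077]).round(3).tolist())
f=d['frame'][:,:,::-1]
c=[cv2.resize(f[y:y+130,x:x+145],None,fx=2.7,fy=2.7,interpolation=cv2.INTER_CUBIC) for x,y in((130,165),(325,150))]
cv2.imwrite('pics/crop1.png',np.hstack(c))
E
```

```text
blue 1289.5 [[158.39999389648438, 207.10000610351562], [183.10000610351562, 204.1999969482422], [189.6999969482422, 261.8999938964844], [165.0, 264.70001220703125]] [[0.52, 0.292, 0.077], [0.526, 0.238, 0.077], [0.398, 0.219, 0.077], [0.393, 0.272, 0.077]]
blue 731.5 [[141.3000030517578, 296.20001220703125], [154.6999969482422, 284.20001220703125], [183.8000030517578, 316.5], [170.39999389648438, 328.5]] [[0.328, 0.319, 0.077], [0.353, 0.293, 0.077], [0.285, 0.228, 0.077], [0.261, 0.255, 0.077]]
cork 27958.5 [[-2.200000047683716, 50.0], [559.0, 45.70000076293945], [561.2000122070312, 335.70001220703125], [0.0, 340.0]] [[0.899, 0.677, 0.077], [0.898, -0.65, 0.077], [0.236, -0.561, 0.077], [0.248, 0.6, 0.077]]
cork 18676.5 [[-0.699999988079071, 373.6000061035156], [559.0, 365.5], [559.7000122070312, 414.0], [0.0, 422.1000061035156]] [[0.184, 0.592, 0.077], [0.178, -0.547, 0.077], [0.088, -0.533, 0.077], [0.095, 0.579, 0.077]]
cork 10561.5 [[134.8000030517578, 183.5], [268.79998779296875, 181.10000610351562], [270.29998779296875, 264.70001220703125], [136.3000030517578, 267.1000061035156]] [[0.575, 0.347, 0.077], [0.577, 0.046, 0.077], [0.389, 0.045, 0.077], [0.39, 0.334, 0.077]]
cork 1059.0 [[402.29998779296875, 196.60000610351562], [434.20001220703125, 193.89999389648438], [437.20001220703125, 229.89999389648438], [405.29998779296875, 232.60000610351562]] [[0.537, -0.254, 0.077], [0.542, -0.326, 0.077], [0.46, -0.325, 0.077], [0.455, -0.255, 0.077]]
spare 980.0 [[223.1999969482422, 205.0], [247.60000610351562, 203.8000030517578], [250.5, 260.29998779296875], [226.10000610351562, 261.5]] [[0.523, 0.148, 0.077], [0.525, 0.094, 0.077], [0.4, 0.088, 0.077], [0.398, 0.141, 0.077]]
```

View pics/crop1.png

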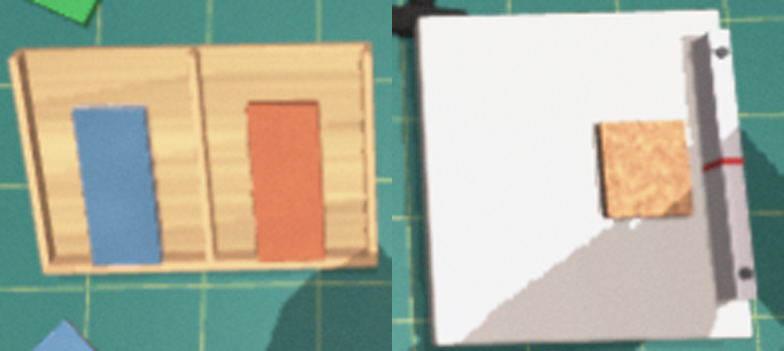

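The crop confirms the pick: the blue tile lies in the rack's left compartment, and the pad and the fence with its red mark are at the right of the bed. Next I fit models to these outlines.

```bash
python3 - <<'E'
from h import *
from scipy.optimize import least_squares
d=snapshot('top')
def rect(L,W): return np.array([[L/2,W/2,0],[L/2,-W/2,0],[-L/2,-W/2,0],[-L/2,W/2,0]])
def fit(px,X,tilt,x0):
    f=lambda p:(proj(d,p[:3]+X@(R.from_euler('z',p[3])*R.from_euler('y',tilt,degrees=True)).as_matrix().T)-px).ravel()
    s=least_squares(f,x0);return s.x.round(4),np.degrees(s.x[3]).round(2),s.cost.round(2)
B=[b for a,b in blobs(d,(100,90,60),(125,255,255))][0]
S=[b for a,b in blobs(d,(3,150,100),(12,255,255))]
S=min(S,key=lambda b:abs(b.mean(0)-[237,233]).sum())
P=[b for a,b in blobs(d,(8,70,130),(22,255,255))]
P=min(P,key=lambda b:abs(b.mean(0)-[420,213]).sum())
T=rect(.14,.056)
print('tile top',fit(B,T,-32,[.46,.255,.09,0]))
print('spare',fit(S,T,-32,[.46,.118,.09,0]))
print('pad',fit(P,rect(.08,.07),0,[.5,-.29,.077,0]))
bp=np.array([[334.7,155.6],[445.8,153.7],[457.6,274.8],[341.3,277.8]])
print('bed top',fit(bp,rect(.28,.26),0,[.5,-.24,.06,0]))
# bed with z=.06 and pad height
f=lambda p:np.r_[(proj(d,[p[0],p[1],.06]+rect(.28,.26)@R.from_euler('z',p[2]).as_matrix().T)-bp).ravel(),
 (proj(d,[p[0],p[1],.06]+(rect(.08,.07)+[0,-.05,p[3]])@R.from_euler('z',p[2]).as_matrix().T)-P).ravel()]
s=least_squares(f,[.5,-.24,0,.015]);print(s.x.round(4),np.degrees(s.x[2]),s.fun.round(1))
p=s.x;M=R.from_euler('z',p[2]).as_matrix()
F=np.array([[.11,-.102,.04],[-.11,-.102,.04],[.11,-.102,0],[-.11,-.102,0],[0,-.102,0],[0,-.102,.04],[0,-.118,.04]])
q=proj(d,[p[0],p[1],.06]+F@M.T);print(((q-[325,150])*2.7+[392,0]).round(0).tolist(), 'fence',([p[0],p[1],.06]+F[4]@M.T).round(4))
e=snapshot('scene')
g=e['frame'][:,:,::-1]
cv2.imwrite('pics/crop2.png',np.hstack([cv2.resize(g[y:y+100,x:x+130],None,fx=3,fy=3,interpolation=cv2.INTER_CUBIC) for x,y in((105,175),(280,160))]))
E
```

```text
tile top (array([0.4572, 0.2551, 0.0746, 0.0229]), np.float64(1.31), np.float64(3.78))
spare (array([ 0.4608,  0.1196,  0.0585, -0.0017]), np.float64(-0.1), np.float64(0.92))
pad (array([ 0.4964, -0.2849,  0.091 ,  0.0315]), np.float64(1.81), np.float64(1.38))
bed top (array([ 0.5012, -0.2402,  0.0559,  0.0075]), np.float64(0.43), np.float64(0.59))
[ 0.4993 -0.2393  0.0075  0.0181] 0.43112256989438313 [ 0.   0.7  0.2  0.2  1.1  1.  -0.6  0.4  0.1 -1.2 -0.6  0.7 -0.2  0.1
 -0.1 -1.9]
[[708.0, 31.0], [736.0, 302.0], [689.0, 45.0], [715.0, 303.0], [702.0, 171.0], [722.0, 163.0], [742.0, 163.0]] fence [ 0.5001 -0.3413  0.06  ]
```

View pics/crop2.png

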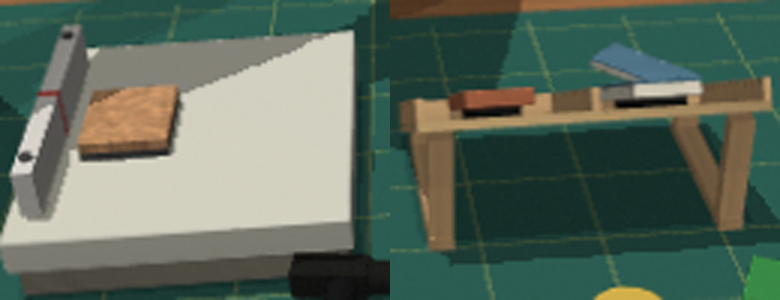

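The scene crop agrees: the fence is at its board edge, and the pad stands well above the board. The tile sits with its end proud of the lip. Setting out.

Call:
{"api": "play_rows", "payload": {
  "plan": [
    [0,0,-2,0,0,5.5],
    [0,0,-2,0,0,5.5],
    [0,0,-2,0,0,5.5],
    [0,0,-2,0,0,5.5],
    [-2.0,3.2,0,0,0,0],
    [-2.0,3.2,0,0,0,0],
    [-2.0,3.2,0,0,0,0],
    [-2.0,3.2,0,0,0,0],
    [-2.0,3.2,0,0,0,0],
    [-2.0,3.2,0,0,0,0],
    [-2.0,3.2,0,0,0,0],
    [-2.0,3.2,0,0,0,0],
    [-2.0,3.2,0,0,0,0],
    [-2.0,3.2,0,0,0,0],
    [-2.0,3.2,0,0,0,0],
    [-2.0,3.2,0,0,0,0]
  ]
}}

```text
clock: 2.98
tool_pos: [0.4936, -0.2397, 0.326]
orientation: [-180.0, 0.0, -179.9]
force: [0.5, -0.6, -0.0]
opening: 0.0876
gripper_force: 0.0
```

```bash
python3 - <<'E'
from h import *
s=get_obs();print(s['clock'],s['tool_pos'],s['orientation'],s['joint_pos'])
d=snapshot('wrist');cv2.imwrite('pics/w1.png',d['frame'][:,:,::-1]);print({k:d[k] for k in d if k!='frame'})
for f in(spot_point,spot_in):print([(q['score'],q['position']) for q in f('wrist','fence')])
E
```

```text
2.9833 [ 0.49363143 -0.23967536  0.32597202] [-1.79994082e+02  4.60463973e-02 -1.79948241e+02] [-5.43873606e+00  6.10318960e+00 -7.87480505e+00  1.53041509e-03
 -7.59756040e+01 -8.45098774e+01]
{'fx': 302.49456608765087, 'fy': 302.49456608765087, 'cx': 280.07963249593814, 'cy': 207.935360200789, 'k1': 0.008321427262439042, 'position': array([ 0.41076731, -0.23995013,  0.46485964]), 'attitude': array([1.62371524e+02, 2.22520353e-02, 9.00344634e+01])}
[(0.98, [0.4961, -0.3352, 0.0615])]
[]
```

View pics/w1.png

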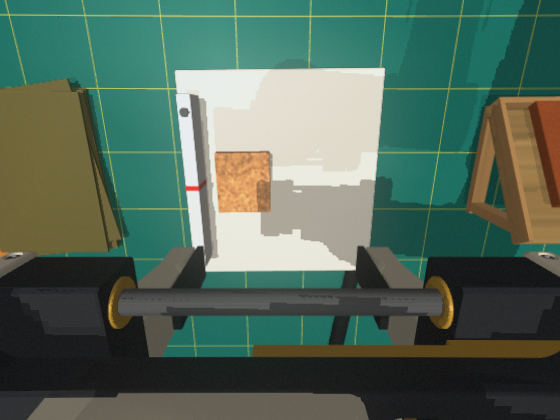

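The wrist picture shows the pad at (215..271, 152..213), the fence face running down (200,95)-(208,250), and bed corners at (177,72), (384,69) and (373,271). I'll fit the bed and pad from it, then move on to the rack.

```bash
python3 - <<'E'
from h import *
from scipy.optimize import least_squares
d=snapshot('wrist')
P=[b for a,b in blobs(d,(5,110,60),(22,255,255))]
P=min(P,key=lambda b:abs(b.mean(0)-[243,182]).sum());print(P.round(1).tolist())
P=P[np.lexsort((P[:,0],P[:,1]>182))]  # tl tr bl br
C=np.array([[-.04,-.035,0],[-.04,.035,0],[.04,-.035,0],[.04,.035,0]])+[0,-.05,0]
E=np.array([[-.14,-.13,0],[-.14,.13,0],[.14,.13,0]]);ep=np.array([[177,72],[384,69],[373,271.]])
def f(p):
    M=R.from_euler('z',p[2]).as_matrix();o=[p[0],p[1],.06]
    return np.r_[(proj(d,o+E@M.T)-ep).ravel(),(proj(d,o+(C+[0,0,p[3]])@M.T)-P).ravel()]
s=least_squares(f,[.5,-.24,0,.015]);p=s.x;print(p.round(4),np.degrees(p[2]).round(2),s.fun.round(1))
M=R.from_euler('z',p[2]).as_matrix();print('fence',M@[0,-.102,0]+[p[0],p[1],.06])
F=np.array([[0,-.102,.04],[0,-.118,.04],[-.11,-.102,.04],[-.11,-.118,.04]]);print(proj(d,[p[0],p[1],.06]+F@M.T).round(0).tolist())
for f_ in(spot_point,spot_in):print([(q['score'],q['position'].__array__().round(4) if hasattr(q['position'],'__array__') else q['position']) for q in f_('wrist','bed')])
E
```

```text
[[215.0, 153.0], [269.0, 153.0], [269.0, 212.0], [215.0, 212.0]]
[ 0.5018 -0.2381  0.0176  0.0136] 1.01 [-3.5 -1.4  2.3 -1.4 -4.2  0.6 -0.5  1.   0.1  0.3  4.1  1.2  1.5  0.5]
fence [ 0.50355775 -0.34012385  0.06      ]
[[199.0, 190.0], [186.0, 190.0], [190.0, 95.0], [175.0, 95.0]]
[(0.9, [0.4998, -0.2338, -0.0039])]
[(0.84, [0.4747, -0.2378, 0.0546])]
```

Call:
{"api": "play_rows", "payload": {
  "plan": [
    [0.7,3.8,0.6,0,0,0],
    [0.7,3.8,0.6,0,0,0],
    [0.7,3.8,0.6,0,0,0],
    [0.7,3.8,0.6,0,0,0],
    [0.7,3.8,0.6,0,0,0],
    [0.7,3.8,0.6,0,0,0],
    [0.7,3.8,0.6,0,0,0],
    [0.7,3.8,0.6,0,0,0],
    [0.7,3.8,0.6,0,0,0],
    [0.7,3.8,0.6,0,0,0],
    [0.7,3.8,0.6,0,0,0],
    [0.7,3.8,0.6,0,0,0],
    [0.7,3.8,0.6,0,0,0],
    [0,0,0,0,-6.4,0],
    [0,0,0,0,-6.4,0],
    [0,0,0,0,-6.4,0],
    [0,0,0,0,-6.4,0],
    [0,0,0,0,-6.4,0]
  ],
  "grip": 7.0
}}

```text
clock: 4.78
tool_pos: [0.4424, 0.2275, 0.2767]
orientation: [179.8, 26.9, -176.3]
force: [1.6, -0.9, 1.1]
opening: 0.0699
gripper_force: 0.0
```

```bash
python3 - <<'E'
from h import *
s=get_obs();print(s['clock'],s['tool_pos'],s['orientation'],s['joint_pos'],s['force'])
d=snapshot('wrist');cv2.imwrite('pics/w2.png',d['frame'][:,:,::-1]);print({k:d[k] for k in d if k!='frame'})
for f in(spot_point,spot_in):print([(q['score'],q['position']) for q in f('wrist','tile')])
for a,b in blobs(d,(100,90,60),(125,255,255),300):print(a,b.round(1).tolist())
E
```

```text
4.7833 [0.44240786 0.22754989 0.27667427] [ 179.77724302   26.93776377 -176.34059636] [  64.25895717  -11.4704424   -48.29855198   34.18569272  -44.34884942
 -173.53072533] [ 1.64436167 -0.88716947  1.09883337]
{'fx': 302.49456608765087, 'fy': 302.49456608765087, 'cx': 280.07963249593814, 'cy': 207.935360200789, 'k1': 0.008321427262439042, 'position': array([0.30587624, 0.21805616, 0.36311536]), 'attitude': array([135.48400308,  -0.18773031,  93.74020393])}
[(0.75, [0.6657, 0.3596, 0.0014]), (0.66, [0.4645, 0.2537, 0.0712])]
[(0.86, [0.4541, 0.2521, 0.0813]), (0.7, [0.6828, 0.4, 0.0158])]
7226.0 [[276.6000061035156, 188.8000030517578], [283.20001220703125, 44.70000076293945], [339.6000061035156, 47.29999923706055], [333.0, 191.39999389648438]]
```

View pics/w2.png

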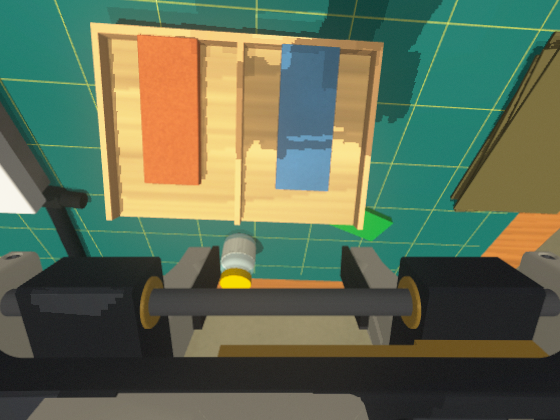

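I hit joint 6's limit, so I'll use the half-turned grasp instead. In this picture the blue tile is at (276..340, 45..191), right of the terracotta one.

Call:
{"api": "play_rows", "payload": {
  "plan": [
    [0,0,0,0,0,-7],
    [0,0,0,0,0,-7],
    [0,0,0,0,0,-7],
    [0,0,0,0,0,-7],
    [0,0,0,0,0,-7],
    [0,0,0,0,0,-7],
    [0,0,0,0,0,-7],
    [0,0,0,0,0,-7],
    [0,0,0,0,0,-7],
    [0,0,0,0,0,-7],
    [0,0,0,0,0,-7],
    [0,0,0,0,0,-7],
    [0,0,0,0,0,-7],
    [0,0,0,0,0,-7],
    [0,0,0,0,0,-7],
    [0,0,0,0,0,-7],
    [0,0,0,0,0,-7],
    [0,0,0,0,0,-7],
    [0,0,0,0,0,-7],
    [0,0,0,0,0,-7]
  ]
}}

```text
clock: 6.6
tool_pos: [0.4437, 0.2271, 0.277]
orientation: [-161.9, -20.0, -39.8]
force: [-0.3, -1.1, 0.6]
opening: 0.0702
gripper_force: 0.0
```

Call:
{"api": "play_rows", "payload": {
  "plan": [
    [0,0,0,0,0,-7],
    [0,0,0,0,0,-7],
    [0,0,0,0,0,-7],
    [0,0,0,0,0,-7],
    [0,0,0,0,0,-7],
    [0,0,0,0,0,-5],
    [0,0,0,0,0,0]
  ]
}}

```text
clock: 7.18
tool_pos: [0.4437, 0.2272, 0.2771]
orientation: [-179.7, -26.7, 3.2]
force: [0.2, -0.7, 0.4]
opening: 0.0698
gripper_force: 0.0
```

```bash
cat >> h.py <<'E'
def to(pos,zaxis,yaxis):
    "rows' totals from here to a goal: shift in present tool axes (cm), then turn (deg, tool axes)"
    s=get_obs();A=R.from_euler('xyz',s['orientation'],degrees=True)
    z=np.array(zaxis,float);z/=np.linalg.norm(z);y=np.array(yaxis,float);y-=z*(y@z);y/=np.linalg.norm(y)
    G=R.from_matrix(np.c_[np.cross(y,z),y,z])
    print('t',round(s['clock'],2),'pos',s['tool_pos'].round(4),'ori',s['orientation'].round(2),'j',s['joint_pos'].round(1),'F',s['force'].round(1),'op',round(s['opening'],4),'gf',round(s['gripper_force'],1))
    print('shift cm',(A.inv().apply(np.array(pos)-s['tool_pos'])*100).round(2),'turn',(A.inv()*G).as_rotvec(degrees=True).round(2))
E
python3 - <<'E'
from h import *
from scipy.optimize import least_squares
import math
y=math.radians(0.8);c,s_=math.cos(math.radians(32)),math.sin(math.radians(32))
z=[s_*math.cos(y),s_*math.sin(y),-c];ya=[math.sin(y),-math.cos(y),0]
to([.426,.2555,.136],z,ya)
d=snapshot('wrist');f=d['frame'][:,:,::-1];cv2.imwrite('pics/w3.png',f)
for a,b in blobs(d,(100,90,60),(125,255,255),300):print(a,b.round(1).tolist())
print(spot_point('wrist','tile'))
print(spot_point('wrist','rack'))
E
```

```text
t 7.18 pos [0.4437 0.2272 0.2771] ori [-179.67  -26.72    3.2 ] j [ 64.  -11.3 -47.9  33.8 -44.5   6.6] F [ 0.2 -0.7  0.4] op 0.0698 gf 0.0
shift cm [-7.78 -2.86 11.89] turn [-1.5   5.28  2.07]
4058.0 [[234.0, 198.0], [284.0, 198.0], [284.0, 288.0], [234.0, 288.0]]
511.5 [[189.3000030517578, 349.70001220703125], [212.39999389648438, 330.0], [227.6999969482422, 347.79998779296875], [204.60000610351562, 367.6000061035156]]
[{'position': [0.6711, 0.3586, 0.0033], 'score': 0.96}, {'position': [0.4663, 0.2525, 0.0699], 'score': 0.68}]
[{'position': [0.4822, 0.1866, 0.0023], 'score': 0.65}]
```

View pics/w3.png

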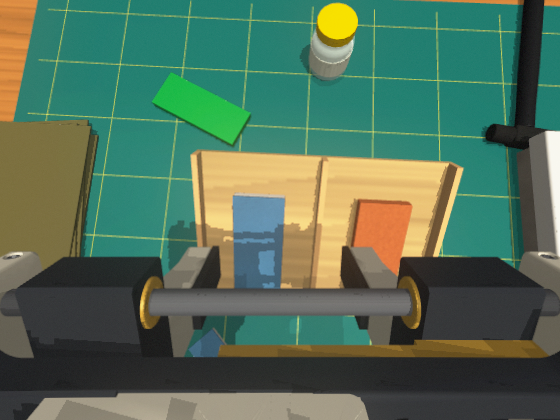

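The top end of the blue tile shows at (234..284, 198) under the fingers, clear of everything. I'll go down to hover.

Call:
{"api": "play_rows", "payload": {
  "plan": [
    [-1.56,-0.58,2.38,0,0,0],
    [-1.56,-0.58,2.38,0,0,0],
    [-1.56,-0.58,2.38,0,0,0],
    [-1.56,-0.58,2.38,0,0,0],
    [-1.56,-0.58,2.38,0,0,0],
    [0,0,0,-0.75,2.6,1.0],
    [0,0,0,-0.75,2.6,1.0],
    [0,0,0,0,0,0]
  ]
}}

```text
clock: 8.0
tool_pos: [0.4449, 0.2793, 0.176]
orientation: [178.4, -28.7, 0.8]
force: [-0.2, 1.0, 0.4]
opening: 0.0697
gripper_force: 0.0
```

```bash
python3 - <<'E'
from h import *
import math
y=math.radians(0.8);c,s_=math.cos(math.radians(32)),math.sin(math.radians(32))
z=[s_*math.cos(y),s_*math.sin(y),-c];ya=[math.sin(y),-math.cos(y),0]
to([.4524,.2555,.0933],z,ya)
d=snapshot('wrist');f=d['frame'][:,:,::-1];cv2.imwrite('pics/w4.png',f[100:340,100:460])
T=np.array([[.07,.028,0],[.07,-.028,0],[-.07,-.028,0],[-.07,.028,0]])
X=np.array([.4566,.2555,.0865])+T@(R.from_euler('z',.8,degrees=True)*R.from_euler('y',-32,degrees=True)).as_matrix().T
print('expected corners',(proj(d,X)).round(0).tolist())
e=snapshot('top');print('top exp',proj(e,X).round(1).tolist())
E
```

```text
t 8.0 pos [0.4449 0.2793 0.176 ] ori [178.41 -28.72   0.77] j [ 61.9   0.1 -58.1  56.7 -31.3 -20.9] F [-0.2  1.   0.4] op 0.0697 gf 0.0
shift cm [-3.35  2.18  7.66] turn [1.6  3.28 0.02]
expected corners [[271.0, 176.0], [347.0, 176.0], [334.0, 326.0], [273.0, 327.0]]
top exp [[155.3, 205.5], [182.1, 204.8], [189.2, 262.7], [164.0, 263.6]]
```

View pics/w4.png

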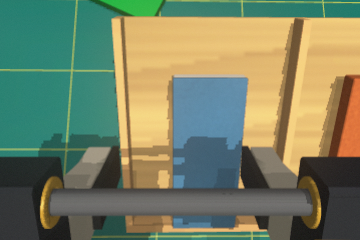

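The tile is where expected: its upper corners are at about (273,177) and (347,178) in the full image, against (271,176) and (347,176) predicted. Joint 3 is at its limit, so I'll use a gentler tool tilt of about 20°. Pitch relative to the tile doesn't matter to the grip, only the closing axis does.

```bash
cat >> h.py <<'E'
import math
def ax(t,y):
    t,y=math.radians(t),math.radians(y)
    return [math.sin(t)*math.cos(y),math.sin(t)*math.sin(y),-math.cos(t)],[math.sin(y),-math.cos(y),0]
E
python3 -c "
from h import *
to([.435,.2555,.140],*ax(20,.8))"
```

```text
t 8.1 pos [0.4442 0.2779 0.1753] ori [178.43 -28.53   0.86] j [ 61.9  -0.  -58.2  56.4 -31.2 -20.6] F [ 0.7 -0.6 -0.2] op 0.07 gf 0.0
shift cm [-2.52  2.15  2.7 ] turn [ 1.54 -8.53 -0.06]
```

Call:
{"api": "play_rows", "payload": {
  "plan": [
    [0,0,0,0.8,-4.3,0],
    [0,0,0,0.8,-4.2,0],
    [-0.7,0.75,1.0,0,0,0],
    [-0.7,0.75,1.0,0,0,0],
    [-0.7,0.75,1.0,0,0,0],
    [0,0,0,0,0,0]
  ]
}}

```text
clock: 8.6
tool_pos: [0.4362, 0.2514, 0.1387]
orientation: [179.6, -21.3, 0.6]
force: [-0.1, -2.0, 0.1]
opening: 0.07
gripper_force: 0.0
```

```bash
python3 -c "
from h import *
to([.4524,.2555,.0933],*ax(20,.8))"
```

```text
t 8.6 pos [0.4362 0.2514 0.1387] ori [179.58 -21.3    0.65] j [ 60.1   1.6 -57.   43.5 -27.4  -7.9] F [-0.1 -2.   0.1] op 0.07 gf 0.0
shift cm [-0.14 -0.42  4.82] turn [ 0.47 -1.3  -0.15]
```

Call:
{"api": "play_rows", "payload": {
  "plan": [
    [0,-0.4,0.8,0.5,0,0],
    [0,0,0.8,0,0,0],
    [0,0,0.8,0,0,0],
    [0,0,0.8,0,0,0],
    [0,0,0.6,0,0,0],
    [0,0,0.5,0,0,0],
    [-0.1,0,0.4,0,0,0],
    [0,0,0,0,0,0]
  ]
}}

```text
clock: 9.27
tool_pos: [0.4588, 0.2625, 0.1048]
orientation: [179.8, -20.6, 0.7]
force: [0.3, -1.4, -0.3]
opening: 0.07
gripper_force: 0.5
```

```bash
python3 - <<'E'
from h import *
to([.4524,.2555,.0933],*ax(20,.8))
d=snapshot('scene');g=d['frame'][:,:,::-1]
cv2.imwrite('pics/s5.png',cv2.resize(g[120:260,250:450],None,fx=4,fy=4,interpolation=cv2.INTER_CUBIC))
E
```

```text
t 9.27 pos [0.4588 0.2625 0.1048] ori [179.76 -20.6    0.69] j [ 53.7   6.9 -58.2  54.2 -20.5 -13.6] F [ 0.3 -1.4 -0.3] op 0.07 gf 0.5
shift cm [-1.02  0.69  0.85] turn [ 0.28 -0.6  -0.1 ]
```

View pics/s5.png

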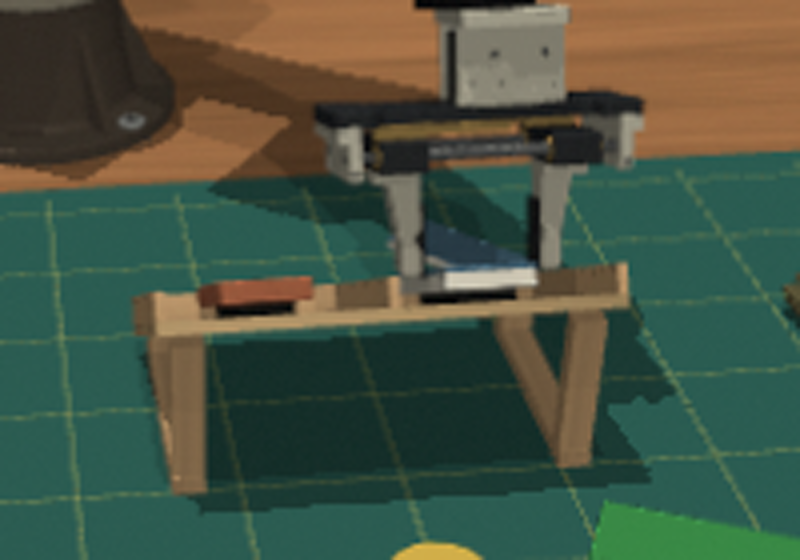

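The scene shows the fingers straddling the tile, but joint 3 is at its limit and the tool is off by about 7 mm in y. I'll fit the arm's kinematics from the logged poses to find a tilt that is really reachable.

```bash
cat > kin.py <<'E'
from h import *
from scipy.optimize import least_squares
Q=np.array([[-51.446,20.546,.682,0,-70.136,-16.507],[-5.439,6.103,-7.875,.0015,-75.976,-84.51],[64.259,-11.470,-48.299,34.186,-44.349,-173.531],[61.9,.1,-58.1,56.7,-31.3,-20.9],[60.1,1.6,-57,43.5,-27.4,-7.9],[53.7,6.9,-58.2,54.2,-20.5,-13.6]])
Pp=np.array([[.2532,-.6252,.2446],[.4936,-.2397,.3260],[.4424,.2275,.2767],[.4449,.2793,.176],[.4362,.2514,.1387],[.4588,.2625,.1048]])
O=R.from_euler('xyz',[[179.9,0,-157.96],[-179.99,.05,-179.95],[179.78,26.94,-176.34],[178.41,-28.72,.77],[179.58,-21.3,.65],[179.76,-20.6,.69]],degrees=True)
e=lambda a,v:R.from_euler(a,v,degrees=True)
def W(q,s4=1):return e('z',q[0])*e('y',q[1]-q[2])*e('x',s4*q[3])*e('y',-q[4])
best=None
for s4 in(1,-1):
  for s6 in(1,-1):
    Bs=R.concatenate([W(q,s4).inv()*o*e('z',-s6*q[5]) for q,o in zip(Q,O)])
    B=Bs.mean();err=max((B.inv()*Bs).magnitude())
    if best is None or err<best[0]:best=(err,s4,s6,B)
err,s4,s6,B=best
def ori(q):return W(q,s4)*B*e('z',s6*q[5])
def jac(q):
    z=e('z',q[0]).as_matrix();a=z@e('y',q[1]).as_matrix();b=z@e('y',q[1]-q[2]).as_matrix()
    # base offset (x,y,h), upper arm z, forearm (x,z), tool z
    return np.c_[z,a[:,2],b[:,0],b[:,2],ori(q).as_matrix()[:,2]]
A=np.vstack([jac(q) for q in Q]);par=np.linalg.lstsq(np.vstack([A,1e-4*np.eye(7)]),np.r_[Pp.ravel(),np.zeros(7)],rcond=None)[0]
fk=lambda q:jac(q)@par
LO=np.array([-176.03,-82.01,-58.28,-173.87,-174.79,-173.66])+.5;HI=np.array([176.03,121.73,71.71,95.51,-.11,173.66])-.5
def ik(pos,za,ya,q0):
    z=np.array(za);y=np.array(ya);G=R.from_matrix(np.c_[np.cross(y,z),y,z])
    f=lambda q:np.r_[(fk(q)-pos)*1000,(G.inv()*ori(q)).as_rotvec(degrees=True)*5]
    return least_squares(f,np.clip(q0,LO+.1,HI-.1),bounds=(LO,HI))
E
python3 - <<'E'
from kin import *
print('orierr',np.degrees(err),s4,s6,par.round(3),'res mm',((A@par-Pp.ravel())*1000).round(1))
rng=np.random.default_rng(0)
for yaw in(.8,):
 for t in(32,25,20,15,10,5,0):
  S=[ik([.4524,.2555,.0933],*ax(t,yaw),q0) for q0 in np.vstack([Q[3:],rng.uniform(LO,HI,(25,6))])]
  u=[]
  for s in sorted(S,key=lambda s:s.cost):
    if len(u)<3 and not any(np.abs(s.x-v).max()<5 for v in u):u.append(s.x);print(t,round(s.cost,2),s.x.round(0))
E
```

```text
orierr 0.09149636050587205 -1 -1 [ 0.189 -0.183  0.003  0.525  0.257  0.087  0.22 ] res mm [  5.4   7.5  24.4   1.9   8.9   1.2 -29.6   8.6 -39.7  10.3 -17.9 -13.3
   7.5  13.6  10.2  26.1 -16.8  17.1]
32 1844.4 [ 59.   7. -58.  61. -27. -25.]
32 5952.91 [ 176.  -82.  -18.   95. -169.   10.]
32 5967.65 [-176.  -82.  -16.   95. -174.    2.]
25 854.66 [-168.  -82.   12. -167. -156.   91.]
25 928.86 [ 57.   8. -58.  53. -23. -16.]
25 4835.45 [-176.  -82.  -10.   95. -174.    2.]
20 474.97 [ 56.   8. -58.  45. -21.  -7.]
20 4114.5 [-176.  -82.   -6.   95. -174.    2.]
20 4691.08 [  47.   14.  -58. -173.   -1. -140.]
15 177.45 [ 55.   9. -58.  36. -19.   3.]
15 203.65 [-169.  -82.   16. -172. -159.   88.]
15 3471.28 [-176.  -82.   -2.   95. -174.    2.]
10 25.82 [ 53.  10. -58.  25. -18.  14.]
10 2909.3 [-176.  -82.    3.   95. -174.    2.]
10 3986.41 [  47.   17.  -58. -142.   -1. -173.]
5 0.0 [ 52.  11. -57.  12. -19.  28.]
5 17.57 [-170.  -82.   21. -173. -163.   87.]
5 2431.55 [-176.  -82.    7.   95. -174.    2.]
0 0.0 [ 50.  13. -54.   0. -23.  41.]
0 49.95 [-170.  -80.   27. -173. -163.   87.]
0 2040.57 [-176.  -82.   11.   95. -174.    1.]
```

```bash
python3 - <<'E'
s=open('kin.py').read()
i=s.index('    # base offset');j=s.index('A=np.vstack')
s=s[:i]+"""    c=b@e('x',s4*q[3]).as_matrix();w=W(q,s4).as_matrix()
    return np.c_[z,a[:,0],a[:,2],b[:,0],b[:,2],c[:,1:],w[:,0],w[:,2]]
"""+s[j:].replace('np.eye(7)','np.eye(11)').replace('np.zeros(7)','np.zeros(11)')
open('kin.py','w').write(s)
E
cat > t.py <<'E'
from kin import *
print(par.round(3),'res mm',((A@par-Pp.ravel())*1000).round(1), np.linalg.svd(A)[1].round(3))
rng=np.random.default_rng(0)
for yaw in(.8,):
 for t in(32,25,20,15,10,5,0):
  S=[ik([.4524,.2555,.0933],*ax(t,yaw),q0) for q0 in np.vstack([Q[3:],rng.uniform(LO,HI,(12,6))])]
  u=[]
  for s in sorted(S,key=lambda s:s.cost):
    if len(u)<2 and not any(np.abs(s.x-v).max()<5 for v in u):u.append(s.x);print(t,round(s.cost,2),s.x.round(0))
E
python3 t.py
```

```text
[-0.    -0.002  0.198  0.004  0.601  0.461 -0.001 -0.19   0.002  0.359
 -0.001] res mm [-0.1 -0.2  0.2 -0.1  0.  -0.2 -0.2  0.3  0.1  0.3 -0.2  0.  -0.3 -0.3
  0.   0.   0.2 -0.1] [5.179 4.813 3.56  1.109 1.041 0.922 0.258 0.247 0.171 0.1   0.048]
32 207.05 [   8.    6.  -52. -173.   -1. -102.]
32 1427.69 [ 56.   8. -58.  60. -26. -21.]
25 349.59 [ 55.   7. -58.  54. -22. -14.]
25 768.16 [   8.    8.  -52. -173.   -1. -103.]
20 19.09 [ 54.   7. -58.  50. -20. -10.]
20 1730.56 [   8.    9.  -52. -173.   -1. -103.]
15 0.0 [ 57.   9. -52.  31. -24.   6.]
15 3161.79 [   8.   10.  -52. -173.   -1. -103.]
10 0.0 [ 56.  11. -43.  16. -31.  21.]
10 5062.14 [   8.   11.  -52. -173.   -1. -103.]
5 0.0 [ 54.  13. -36.   6. -38.  32.]
5 7431.52 [   8.   13.  -52. -173.   -1. -103.]
0 0.0 [ 51.  15. -30.   0. -45.  40.]
0 10269.44 [   8.   14.  -52. -173.   -1. -103.]
```

The kinematics fit to 0.3 mm. A 32° or 20° tilt is out of joint range for this place, but 15° is fine, so I'll grip with a 17° relative pitch about the closing axis.

Call:
{"api": "play_rows", "payload": {
  "plan": [
    [0,0,0,0,-2.8,0],
    [0,0.4,0,0.2,-2.8,0],
    [0,0.3,0,0,0,0],
    [0,0,0,0,0,0]
  ]
}}

```text
clock: 9.65
tool_pos: [0.462, 0.2569, 0.1075]
orientation: [180.0, -16.5, 0.6]
force: [-0.0, 0.2, -0.5]
opening: 0.0701
gripper_force: 0.0
```

```bash
python3 - <<'E'
from kin import *
to([.4555,.2555,.0965],*ax(15,.8))
for p,t in(([.44,.2555,.2],15),([.44,.25,.26],0),([.5,.0,.28],0),([.5,-.28,.2],0),([.5,-.28,.15],-17),([.5,-.28,.11],-17)):
    s=min((ik(p,*ax(t,.4),q0) for q0 in [[56,10,-50,20,-30,10],[0,10,-10,0,-70,60],[-10,10,-10,0,-90,60]]),key=lambda s:s.cost);print(p,t,round(s.cost,2),s.x.round(0))
E
```

```text
t 9.65 pos [0.462  0.2569 0.1075] ori [179.99 -16.53   0.63] j [ 56.7   7.9 -51.2  33.5 -25.3   4.3] F [-0.   0.2 -0.5] op 0.0701 gf 0.0
shift cm [-0.94  0.13  0.87] turn [ 0.05 -1.53 -0.16]
[0.44, 0.2555, 0.2] 15 0.0 [ 61.  -0. -41.  19. -44.  16.]
[0.44, 0.25, 0.26] 0 0.0 [ 52.   4. -19.   0. -67.  39.]
[0.5, 0.0, 0.28] 0 0.0 [ 23.   3. -18.   0. -70.  68.]
[0.5, -0.28, 0.2] 0 0.0 [-10.  13. -16.   0. -61. 100.]
[0.5, -0.28, 0.15] -17 0.0 [ -8.  24. -10.   3. -73.  97.]
[0.5, -0.28, 0.11] -17 0.0 [ -8.  27. -12.   3. -68.  97.]
```

Call:
{"api": "play_rows", "payload": {
  "plan": [
    [-0.3,0.1,0.3,0,-1.5,0],
    [-0.3,0,0.3,0,0,0],
    [-0.3,0,0.3,0,0,0],
    [0,0,0,0,0,0]
  ]
}}

```text
clock: 9.98
tool_pos: [0.4547, 0.2537, 0.0949]
orientation: [179.8, -15.0, 0.7]
force: [0.0, -0.1, 0.3]
opening: 0.0704
gripper_force: 0.0
```

```bash
python3 -c "
from h import *
to([.4555,.2555,.0965],*ax(15,.8))"
```

```text
t 9.98 pos [0.4547 0.2537 0.0949] ori [179.8  -14.95   0.7 ] j [ 56.9   8.8 -51.   30.7 -25.1   6.4] F [ 0.  -0.1  0.3] op 0.0704 gf 0.0
shift cm [ 0.12 -0.18 -0.13] turn [ 0.23  0.05 -0.1 ]
```

Call:
{"api": "play_rows", "payload": {
  "plan": [
    [0.1,-0.1,-0.1,0,0,0],
    [0,0,0,0,0,0],
    [0,0,0,0,0,0],
    [0,0,0,0,0,0],
    [0,0,0,0,0,0],
    [0,0,0,0,0,0],
    [0,0,0,0,0,0],
    [0,0,0,0,0,0]
  ],
  "grip": 5.0
}}

```text
clock: 10.65
tool_pos: [0.4562, 0.2557, 0.0971]
orientation: [179.9, -14.9, 0.6]
force: [0.2, -0.7, 2.2]
opening: 0.0556
gripper_force: 30.0
```

```bash
python3 -c "
from h import *
to([.44,.2555,.2],*ax(15,.8))
print(get_obs()['moment'])"
```

```text
t 10.65 pos [0.4562 0.2557 0.0971] ori [179.92 -14.93   0.63] j [ 57.    8.8 -50.4  30.  -25.5   7. ] F [ 0.2 -0.7  2.2] op 0.0556 gf 30.0
shift cm [ 1.090e+00  1.000e-02 -1.035e+01] turn [ 0.12  0.07 -0.16]
[-0.1030881   0.73235277 -0.00713747]
```

Call:
{"api": "play_rows", "payload": {
  "plan": [
    [-0.15,0,-0.5,0,0,0],
    [-0.3,0,-1.0,0,0,0],
    [-0.3,0,-1.0,0,0,0],
    [0.4,0,-1.5,0,0,0],
    [0.5,0,-2.0,0,0,0],
    [0.5,0,-2.0,0,0,0],
    [0.5,0,-2.0,0,0,0],
    [0.5,0,-2.0,0,0,0],
    [0,0,0,0,0,0],
    [0,0,0,0,0,0],
    [0,0,0,0,0,0]
  ]
}}

```text
clock: 11.57
tool_pos: [0.4403, 0.2547, 0.216]
orientation: [179.8, -14.8, 0.6]
force: [-0.2, -1.0, -2.8]
opening: 0.0558
gripper_force: 30.0
```

```bash
python3 - <<'E'
from h import *
to([.5,-.24,.26],*ax(-17,.4))
d=snapshot('wrist');cv2.imwrite('pics/w6.png',d['frame'][:,:,::-1])
s=get_obs();A=R.from_euler('xyz',s['orientation'],degrees=True)
# hypothetical tile pose: 17deg pitched to tool
for a,b in blobs(d,(100,90,40),(125,255,255),300):print(a,b.round(0).tolist())
E
```

```text
t 11.57 pos [0.4403 0.2547 0.216 ] ori [179.84 -14.82   0.62] j [ 61.2  -1.1 -38.9  18.  -46.4  17.6] F [-0.2 -1.  -2.8] op 0.0558 gf 30.0
shift cm [ 6.38 49.54 -2.73] turn [  0.16 -31.82   0.18]
14439.0 [[218.0, 158.0], [345.0, 158.0], [345.0, 289.0], [218.0, 289.0]]
2675.5 [[214.0, 317.0], [323.0, 317.0], [323.0, 345.0], [214.0, 345.0]]
```

View pics/w6.png

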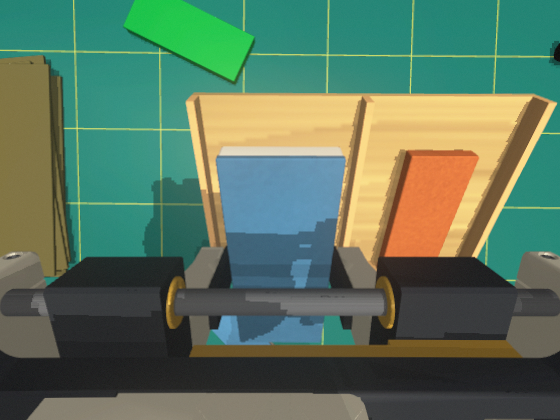

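The tile is held. Its far edge is at (218..345, 158), with the white end face above it up to about y=148, and the terracotta tile is undisturbed. I'll fit the tile's pose in the hand from those points.

```bash
python3 - <<'E'
from h import *
from scipy.optimize import least_squares
d=snapshot('wrist');s=get_obs();A=R.from_euler('xyz',s['orientation'],degrees=True)
g=d['frame'].astype(int)
for x in(240,280,320):print(x,[tuple(g[y,x]) for y in range(142,162,2)])
for y in(152,170,200,230):
    r=g[y];m=np.where((r[:,2]>r[:,0]+30)&(r[:,2]>r[:,1]+15) | ((r.min(1)>150)&(r.max(1)-r.min(1)<40)))[0];m=m[(m>190)&(m<370)];print(y,m.min() if len(m) else 0,m.max() if len(m) else 0)
o=np.array([[218,158],[345,158],[219.5,149],[341.5,149.]])
C=np.array([[.07,.028,0],[.07,-.028,0],[.07,.028,-.014],[.07,-.028,-.014]])
def pose(p):
    T=A*R.from_euler('x',180,degrees=True)*R.from_euler('yz',[p[0],p[4]],degrees=True)
    return T, s['tool_pos']+A.apply([p[1],p[2],p[3]])
def f(p):
    T,c=pose(p);return (proj(d,c+T.apply(C))-o).ravel()
s2=least_squares(f,[-17,0.005,0,.009,0]);T,c=pose(s2.x)
print(s2.x,s2.fun.round(1),'tile z',T.apply([0,0,1]),np.degrees(np.arccos(T.apply([0,0,1])[2])),'top c',c)
# prior: held as grasped
p=[-17,0,0,.009,0]
E
```

```text
240 [(np.int64(230), np.int64(189), np.int64(119)), (np.int64(226), np.int64(186), np.int64(118)), (np.int64(226), np.int64(200), np.int64(155)), (np.int64(223), np.int64(213), np.int64(189)), (np.int64(225), np.int64(215), np.int64(194)), (np.int64(228), np.int64(219), np.int64(197)), (np.int64(229), np.int64(220), np.int64(197)), (np.int64(104), np.int64(128), np.int64(142)), (np.int64(103), np.int64(144), np.int64(172)), (np.int64(103), np.int64(150), np.int64(178))]
280 [(np.int64(230), np.int64(191), np.int64(121)), (np.int64(230), np.int64(190), np.int64(120)), (np.int64(225), np.int64(198), np.int64(150)), (np.int64(223), np.int64(215), np.int64(191)), (np.int64(224), np.int64(214), np.int64(193)), (np.int64(226), np.int64(216), np.int64(196)), (np.int64(227), np.int64(219), np.int64(197)), (np.int64(100), np.int64(125), np.int64(140)), (np.int64(101), np.int64(143), np.int64(169)), (np.int64(105), np.int64(151), np.int64(179))]
320 [(np.int64(232), np.int64(194), np.int64(120)), (np.int64(233), np.int64(194), np.int64(122)), (np.int64(229), np.int64(198), np.int64(142)), (np.int64(224), np.int64(214), np.int64(191)), (np.int64(225), np.int64(215), np.int64(193)), (np.int64(226), np.int64(217), np.int64(195)), (np.int64(226), np.int64(217), np.int64(195)), (np.int64(121), np.int64(138), np.int64(146)), (np.int64(101), np.int64(143), np.int64(169)), (np.int64(105), np.int64(153), np.int64(183))]
152 220 340
170 218 343
200 222 339
230 226 334
[-9.65615703e+00 -6.12170118e-03  7.26187134e-04  3.57095979e-03
 -8.70302841e-03] [-1.9  0.2  1.   0.1  2.2 -0.1 -1.2 -0.2] tile z [-4.14162745e-01 -7.59187305e-04  9.10202529e-01] 24.46664538307726 top c [0.43543556 0.25375491 0.21059866]
```

```bash
cat > hand.py <<'E'
from h import *
from scipy.optimize import least_squares
def rows(g,ys,y0=190,y1=370):
    out=[]
    for y in ys:
        r=g[y].astype(int);m=np.where((r[:,2]>r[:,0]+30)&(r[:,2]>r[:,1]+10))[0];m=m[(m>y0)&(m<y1)];out.append((m.min()-.5,m.max()+.5))
    return np.array(out)
def fitheld(d,s,ytop,ybot,ys):
    A=R.from_euler('xyz',s['orientation'],degrees=True);E=rows(d['frame'],ys)
    def pose(p):return A*R.from_euler('x',180,degrees=True)*R.from_euler('yz',[p[0],p[4]],degrees=True),s['tool_pos']+A.apply(p[1:4])
    def f(p):
        T,c=pose(p);X=lambda v:proj(d,c+T.apply(np.array(v)))
        q=X([[.07,.028,0],[.07,-.028,0],[.07,.028,-.014],[.07,-.028,-.014],[0,.028,0],[0,-.028,0]])
        r=[q[0,1]-ytop,q[1,1]-ytop,q[2,1]-ybot,q[3,1]-ybot]
        for k in(0,1):
            a,b=q[k],q[k+4]
            r+=list(a[0]+(np.array(ys)-a[1])*(b[0]-a[0])/(b[1]-a[1])-E[:,k])
        return np.array(r)
    S=least_squares(f,[-17,0.005,0,.009,0]);T,c=pose(S.x)
    print('pitch/tool,dx,dy,dz,yaw',S.x.round(4),'res',S.fun.round(1))
    z=T.apply([0,0,1]);print('tile z',z.round(4),'x',T.apply([1,0,0]).round(4),'lean',np.degrees(np.arctan2(z[0],z[2])).round(2),'top c',c.round(4))
E
python3 - <<'E'
from hand import *
fitheld(snapshot('wrist'),get_obs(),155.3,146,[165,180,195,210,225,235])
E
```

```text
pitch/tool,dx,dy,dz,yaw [-1.28732e+01 -4.80000e-03  3.00000e-04  9.90000e-03 -1.14900e-01] res [ 0.5  0.7 -0.8 -0.6  0.7  0.4  0.1 -0.2 -0.6 -0.5 -1.4 -0.2  0.1  0.4
  0.7  0.5]
tile z [-0.4647 -0.001   0.8855] x [0.8854 0.0089 0.4647] lean -27.69 top c [0.4385 0.2543 0.205 ]
```

The tile is well centred, pitched about 13–17° to the tool. I'll carry it over and level it at about -15° tool tilt.

Call:
{"api": "play_rows", "payload": {
  "plan": [
    [0.5,0,-1.9,0,0,0],
    [0.5,0,-1.9,0,0,0],
    [0.5,0,-1.9,0,0,0],
    [0,0,0,0,-6,0],
    [0,0,0,0,-6,0],
    [0,0,0,0,-6,0],
    [0,0,0,0,-6,0],
    [0,0,0,0,-6,0],
    [0.3,1.8,0.2,0,0,0],
    [0.5,3.0,0.3,0,0,0],
    [0.5,3.4,0.3,0,0,0],
    [0.5,3.4,0.3,0,0,0],
    [0.5,3.4,0.3,0,0,0],
    [0.5,3.4,0.3,0,0,0],
    [0.5,3.4,0.3,0,0,0],
    [0.5,3.4,0.3,0,0,0],
    [0.5,3.4,0.3,0,0,0]
  ]
}}

```text
clock: 13.13
tool_pos: [0.4784, -0.0319, 0.2391]
orientation: [179.9, 15.2, 0.6]
force: [0.9, 0.4, -2.6]
opening: 0.0556
gripper_force: 30.0
```

```bash
python3 -c "
from h import *
to([.5075,-.2795,.16],*ax(-15,.6))"
```

```text
t 13.13 pos [ 0.4784 -0.0319  0.2391] ori [179.87  15.17   0.57] j [ 16.5  11.8 -12.4  -4.  -80.5  75.3] F [ 0.9  0.4 -2.6] op 0.0556 gf 30.0
shift cm [ 4.64 24.77  7.  ] turn [ 0.12  0.17 -0.03]
```

Call:
{"api": "play_rows", "payload": {
  "plan": [
    [0.5,3.0,0.4,0,0,0],
    [0.5,3.0,0.6,0,0,0],
    [0.5,3.0,0.8,0,0,0],
    [0.5,3.0,0.8,0,0,0],
    [0.5,3.0,0.8,0,0,0],
    [0.5,3.0,0.8,0,0,0],
    [0.5,2.6,0.8,0,0,0],
    [0.5,2.0,0.8,0,0,0],
    [0.3,1.5,0.6,0,0,0],
    [0.2,0.7,0.4,0,0,0],
    [0,0,0,0,0,0],
    [0,0,0,0,0,0]
  ]
}}

```text
clock: 14.13
tool_pos: [0.5068, -0.2777, 0.1627]
orientation: [179.9, 15.2, 0.6]
force: [0.1, 0.8, -2.3]
opening: 0.0553
gripper_force: 30.0
```

```bash
python3 - <<'E'
from hand import *
to([.5075,-.2795,.121],*ax(-15,.6))
d=snapshot('wrist');cv2.imwrite('pics/w7.png',d['frame'][:,:,::-1])
print(spot_point('wrist','fence'),spot_point('wrist','tile'))
e=snapshot('scene');g=e['frame'][:,:,::-1]
cv2.imwrite('pics/m7.png',np.hstack([cv2.resize(d['frame'][60:340,120:440,::-1],None,fx=1.2,fy=1.2),cv2.resize(g[170:282,100:260],None,fx=2.4,fy=3)]))
E
```

```text
t 14.13 pos [ 0.5068 -0.2777  0.1627] ori [179.92  15.16   0.56] j [ -7.8  23.2  -9.2   2.4 -72.5  97.4] F [ 0.1  0.8 -2.3] op 0.0553 gf 30.0
shift cm [1.16 0.18 4.01] turn [ 0.07  0.16 -0.04]
[{'position': [0.4979, -0.3371, 0.0652], 'score': 0.84}] [{'position': [0.5041, -0.2797, 0.1352], 'score': 0.63}]
```

View pics/m7.png

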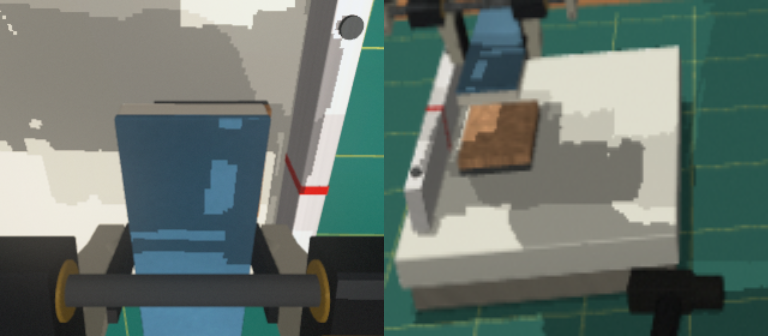

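The tile hovers beside the fence. In the full wrist image the red mark's foot is at about (357,189) and its top at about (370,217). I'll measure the fence from these.

```bash
python3 - <<'E'
from hand import *
d=snapshot('wrist')
print('foot',hit(d,[[357,189]],[0,0,1],[0,0,.06]).round(4),'top',hit(d,[[370,217]],[0,0,1],[0,0,.1]).round(4))
g=d['frame']
# fence top face/edge line: crop (335,0)->(288,250)
f=lambda x,y:[120+x/1.2,60+y/1.2]
print(hit(d,[f(333,5),f(300,188)],[0,0,1],[0,0,.1]).round(4))
fitheld(d,get_obs(),155.3,146,[165,180,195,210,225,235])
E
```

```text
foot [[ 0.5027 -0.3406  0.06  ]] top [[ 0.5023 -0.3412  0.1   ]]
[[ 0.6008 -0.3388  0.1   ]
 [ 0.5026 -0.3412  0.1   ]]
pitch/tool,dx,dy,dz,yaw [-1.30087e+01 -4.60000e-03  2.00000e-04  1.11000e-02 -1.08200e-01] res [ 0.5  0.7 -0.7 -0.6  0.4  1.1 -0.2 -0.6  0.1 -0.8 -0.8 -0.5 -0.2  0.1
  0.3  1.2]
tile z [0.0351 0.0027 0.9994] x [ 0.9993  0.0099 -0.0351] lean 2.01 top c [ 0.5001 -0.2774  0.1544]
```

Call:
{"api": "play_rows", "payload": {
  "plan": [
    [0.28,0.05,0.85,0,0,0],
    [0.28,0.05,0.85,0,0,0],
    [0.28,0.05,0.85,0,0,0],
    [0.28,0.05,0.85,0,0,0],
    [0.28,0.05,0.85,0,0,0],
    [0,0,0,0,0,0],
    [0,0,0,0,0,0]
  ]
}}

```text
clock: 14.97
tool_pos: [0.509, -0.2806, 0.1176]
orientation: [179.9, 15.2, 0.6]
force: [-0.1, -0.2, -2.1]
opening: 0.056
gripper_force: 30.0
```

Call:
{"api": "play_rows", "payload": {
  "plan": [
    [0.05,0,0.19,0,0,0],
    [0.05,0,0.19,0,0,0],
    [0,0,0,0,0,0]
  ]
}}

```text
clock: 15.22
tool_pos: [0.5095, -0.2805, 0.1146]
orientation: [179.9, 15.1, 0.6]
force: [-0.6, -0.4, -3.1]
opening: 0.0555
gripper_force: 30.0
```

Call:
{"api": "play_rows", "payload": {
  "plan": [
    [0.026,0,0.097,0,0,0],
    [0.026,0,0.097,0,0,0],
    [0,0,0,0,0,0]
  ]
}}

```text
clock: 15.47
tool_pos: [0.5094, -0.2805, 0.1126]
orientation: [179.9, 15.1, 0.6]
force: [-0.8, 0.3, -1.3]
opening: 0.0559
gripper_force: 30.0
```

Call:
{"api": "play_rows", "payload": {
  "plan": [
    [0.026,0,0.097,0,0,0],
    [0,0,0,0,0,0]
  ]
}}

```text
clock: 15.63
tool_pos: [0.5094, -0.2805, 0.1116]
orientation: [179.9, 15.1, 0.6]
force: [-0.8, -0.6, -1.6]
opening: 0.0557
gripper_force: 30.0
```

Call:
{"api": "play_rows", "payload": {
  "plan": [
    [0.026,0,0.097,0,0,0],
    [0,0,0,0,0,0]
  ]
}}

```text
clock: 15.8
tool_pos: [0.5094, -0.2805, 0.1105]
orientation: [179.9, 15.1, 0.6]
force: [1.1, -0.2, -1.9]
opening: 0.0555
gripper_force: 30.0
```

Call:
{"api": "play_rows", "payload": {
  "plan": [
    [0.026,0,0.097,0,0,0],
    [0,0,0,0,0,0]
  ]
}}

```text
clock: 15.97
tool_pos: [0.5094, -0.2805, 0.1095]
orientation: [179.9, 15.1, 0.6]
force: [-0.3, -0.8, -2.9]
opening: 0.0559
gripper_force: 30.0
```

Call:
{"api": "play_rows", "payload": {
  "plan": [
    [0.026,0,0.097,0,0,0],
    [0,0,0,0,0,0]
  ]
}}

```text
clock: 16.13
tool_pos: [0.5094, -0.2805, 0.1085]
orientation: [179.9, 15.1, 0.6]
force: [0.6, -0.3, -2.6]
opening: 0.0556
gripper_force: 30.0
```

Call:
{"api": "play_rows", "payload": {
  "plan": [
    [0.026,0,0.097,0,0,0],
    [0,0,0,0,0,0]
  ]
}}

```text
clock: 16.3
tool_pos: [0.5094, -0.2805, 0.1075]
orientation: [179.9, 15.1, 0.6]
force: [-0.4, -0.3, -2.6]
opening: 0.0554
gripper_force: 30.0
```

Call:
{"api": "play_rows", "payload": {
  "plan": [
    [0.026,0,0.097,0,0,0],
    [0,0,0,0,0,0]
  ]
}}

```text
clock: 16.47
tool_pos: [0.5094, -0.2805, 0.1064]
orientation: [179.9, 15.1, 0.6]
force: [0.1, -0.1, -2.3]
opening: 0.0557
gripper_force: 30.0
```

Call:
{"api": "play_rows", "payload": {
  "plan": [
    [0.026,0,0.097,0,0,0],
    [0,0,0,0,0,0]
  ]
}}

```text
clock: 16.63
tool_pos: [0.5094, -0.2805, 0.1054]
orientation: [179.9, 15.1, 0.6]
force: [0.1, 0.8, -1.8]
opening: 0.0556
gripper_force: 30.0
```

Call:
{"api": "play_rows", "payload": {
  "plan": [
    [0.026,0,0.097,0,0,0],
    [0,0,0,0,0,0]
  ]
}}

```text
clock: 16.8
tool_pos: [0.5094, -0.2805, 0.1044]
orientation: [179.9, 15.1, 0.6]
force: [-0.9, 0.5, -2.1]
opening: 0.056
gripper_force: 30.0
```

Call:
{"api": "play_rows", "payload": {
  "plan": [
    [0.026,0,0.097,0,0,0],
    [0,0,0,0,0,0]
  ]
}}

```text
clock: 16.97
tool_pos: [0.5094, -0.2805, 0.1034]
orientation: [179.9, 15.1, 0.6]
force: [0.5, -0.0, -1.8]
opening: 0.0557
gripper_force: 30.0
```

Call:
{"api": "play_rows", "payload": {
  "plan": [
    [0.026,0,0.097,0,0,0],
    [0,0,0,0,0,0]
  ]
}}

```text
clock: 17.13
tool_pos: [0.5094, -0.2805, 0.1024]
orientation: [179.9, 15.1, 0.6]
force: [-0.3, -0.3, -1.7]
opening: 0.0553
gripper_force: 30.0
```

Call:
{"api": "play_rows", "payload": {
  "plan": [
    [0.026,0,0.097,0,0,0],
    [0,0,0,0,0,0]
  ]
}}

```text
clock: 17.3
tool_pos: [0.5095, -0.2806, 0.1018]
orientation: [179.9, 15.1, 0.6]
force: [0.1, 0.7, 2.0]
opening: 0.0556
gripper_force: 30.0
```

Call:
{"api": "play_rows", "payload": {
  "plan": [
    [0.026,0,0.097,0,0,0],
    [0,0,0,0,0,0]
  ]
}}

```text
clock: 17.47
tool_pos: [0.5097, -0.2806, 0.101]
orientation: [179.9, 15.1, 0.6]
force: [0.7, 1.6, 3.1]
opening: 0.0553
gripper_force: 30.0
```

Contact: the force rose by about 4–5 N, with the tile's underside at roughly z=0.079, matching the image estimate. I'll check the moment and a picture for residual lean.

```bash
python3 - <<'E'
from hand import *
for i in range(3):
    s=get_obs();print(s['force'].round(2),s['moment'].round(3),s['tool_pos'].round(4));d=snapshot('wrist')
fitheld(d,get_obs(),155.3,146,[165,180,195,210,225,235])
cv2.imwrite('pics/w8.png',cv2.resize(d['frame'][110:300,190:400,::-1],None,fx=3.5,fy=3,interpolation=cv2.INTER_CUBIC))
E
```

```text
[0.66 1.62 3.11] [ 0.546 -0.299 -0.179] [ 0.5097 -0.2806  0.101 ]
[1.05 1.42 3.04] [ 0.54  -0.342 -0.171] [ 0.5097 -0.2806  0.1011]
[0.52 1.27 2.47] [ 0.525 -0.38  -0.182] [ 0.5097 -0.2806  0.1011]
pitch/tool,dx,dy,dz,yaw [-1.26893e+01 -4.80000e-03  0.00000e+00  1.16000e-02 -1.71000e-01] res [ 0.3  0.7 -0.7 -0.4  0.5  0.2 -0.2  0.4  0.  -0.9 -0.5 -1.2  0.1  0.4
  0.7  0.6]
tile z [0.0414 0.003  0.9991] x [ 0.9991  0.0078 -0.0414] lean 2.37 top c [ 0.502  -0.2807  0.091 ]
```

View pics/w8.png

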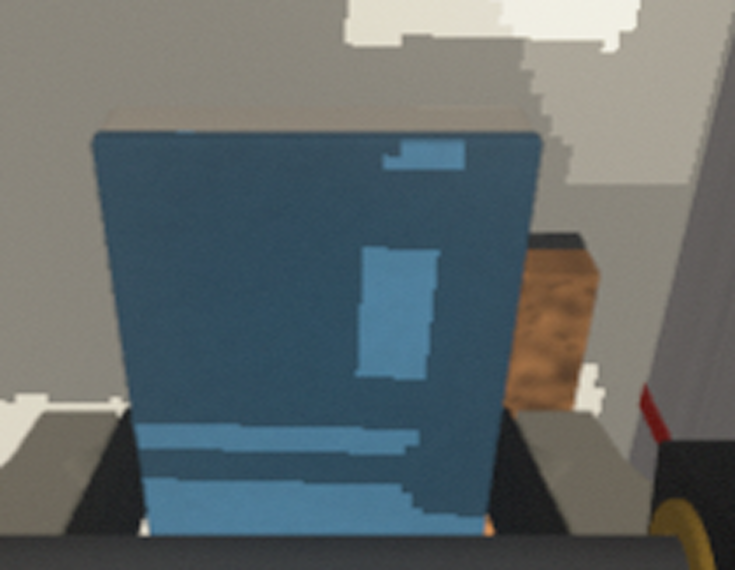

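The contact moment and the picture both indicate about +2° lean, with the +x end low. I'll level by 2° and feel again.

Call:
{"api": "play_rows", "payload": {
  "plan": [
    [0,0,0,0,1,0],
    [0,0,0,0,1,0],
    [0,0,0,0,0,0]
  ]
}}

```text
clock: 17.87
tool_pos: [0.5093, -0.2807, 0.101]
orientation: [179.9, 12.9, 0.6]
force: [0.5, 0.4, 2.0]
opening: 0.0555
gripper_force: 30.0
```

```bash
python3 -c "
from h import *
s=get_obs();print(s['force'].round(2),s['moment'].round(3),s['orientation'].round(2),s['tool_pos'].round(4))"
```

```text
[0.48 0.4  2.04] [ 0.239 -0.542 -0.104] [179.9   12.95   0.57] [ 0.5093 -0.2807  0.101 ]
```

Call:
{"api": "play_rows", "payload": {
  "plan": [
    [0.013,0,0.05,0,0,0],
    [0,0,0,0,0,0]
  ]
}}

```text
clock: 18.03
tool_pos: [0.5094, -0.2807, 0.1004]
orientation: [179.9, 13.1, 0.6]
force: [0.6, 1.4, 4.3]
opening: 0.0552
gripper_force: 30.0
```

```bash
python3 -c "
from h import *
s=get_obs();print(s['force'].round(2),s['moment'].round(3),s['orientation'].round(2),s['tool_pos'].round(4))"
```

```text
[0.58 1.38 4.3 ] [ 0.377 -0.07  -0.12 ] [179.89  13.08   0.58] [ 0.5094 -0.2807  0.1004]
```

Call:
{"api": "play_rows", "payload": {
  "plan": [
    [0,0,0,0,0,0],
    [0,0,0,0,0,0],
    [0,0,0,0,0,0],
    [0,0,0,0,0,0]
  ],
  "grip": 6.6
}}

```text
clock: 18.37
tool_pos: [0.5093, -0.2806, 0.0997]
orientation: [179.9, 13.1, 0.6]
force: [0.3, -1.2, -0.6]
opening: 0.0658
gripper_force: 0.0
```

Call:
{"api": "play_rows", "payload": {
  "plan": [
    [-0.13,0,-0.5,0,0,0],
    [-0.26,0,-1.0,0,0,0],
    [-0.4,0,-1.5,0,0,0],
    [-0.8,0,-3.0,0,0,0],
    [-0.8,0,-3.0,0,0,0],
    [0,0,0,0,0,0]
  ]
}}

```text
clock: 18.87
tool_pos: [0.5094, -0.2818, 0.2005]
orientation: [179.7, 12.6, 0.6]
force: [1.9, -0.6, 1.4]
opening: 0.0658
gripper_force: 0.0
```

```bash
python3 - <<'E'
from h import *
to([.5025,-.24,.19],*ax(0,90.7))
to([.5025,-.24,.19],*ax(0,-89.3))
d=snapshot('top');e=snapshot('wrist')
for n,k in(('top',d),('wrist',e)):
  for a,b in blobs(k,(100,90,30),(125,255,255),300):
    print(n,a,b.round(1).tolist(),hit(k,b,[0,0,1],[0,0,.093]).round(4).tolist())
g=d['frame'][:,:,::-1]
cv2.imwrite('pics/m9.png',np.hstack([cv2.resize(g[150:290,325:475],None,fx=2.6,fy=2.6),cv2.resize(e['frame'][:,60:500,::-1],(390,364))]))
E
```

```text
t 18.87 pos [ 0.5094 -0.2818  0.2005] ori [179.68  12.55   0.61] j [ -8.3  20.3  -7.8   2.3 -74.2  98. ] F [ 1.9 -0.6  1.4] op 0.0658 gf 0.0
shift cm [-0.4  -4.19  1.14] turn [ -9.61  10.1  -89.67]
t 18.87 pos [ 0.5094 -0.2818  0.2005] ori [179.68  12.55   0.61] j [ -8.3  20.3  -7.8   2.3 -74.2  98. ] F [ 1.9 -0.6  1.4] op 0.0658 gf 0.0
shift cm [-0.4  -4.19  1.14] turn [10.1   9.61 89.55]
top 722.0 [[141.5, 296.1000061035156], [154.89999389648438, 284.20001220703125], [183.6999969482422, 316.70001220703125], [170.3000030517578, 328.6000061035156]] [[0.3291, 0.3137, 0.093], [0.3528, 0.2872, 0.093], [0.2858, 0.2247, 0.093], [0.2629, 0.2513, 0.093]]
wrist 9350.0 [[243.0, 106.0], [317.0, 106.0], [317.0, 256.0], [243.0, 256.0]] [[0.5727, -0.2548, 0.093], [0.5733, -0.3074, 0.093], [0.437, -0.3173, 0.093], [0.4364, -0.2478, 0.093]]
```

View pics/m9.png

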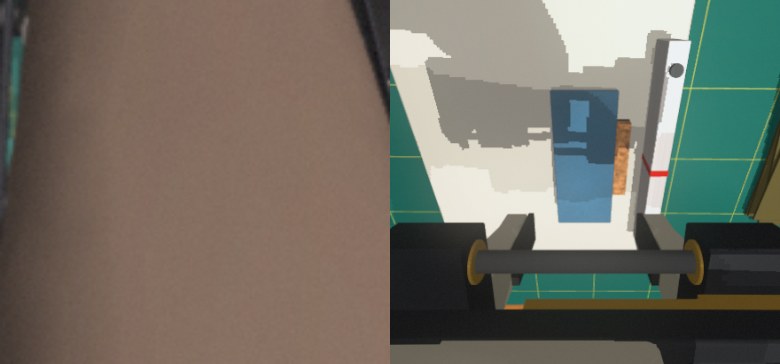

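The tile now lies flat and released on the pad, centred in x, with about 33 mm to the fence. Next I turn the gripper 90° with the fingers wide along the fence, then push the outer long edge to flush. I've passed the picture-view limit, so from here I use numbers only.

Call:
{"api": "play_rows", "payload": {
  "plan": [
    [0,0,0,0.78,0.74,6.89],
    [0,0,0,0.78,0.74,6.89],
    [0,0,0,0.78,0.74,6.89],
    [0,0,0,0.78,0.74,6.89],
    [0,0,0,0.78,0.74,6.89],
    [0,0,0,0.78,0.74,6.89],
    [0,0,0,0.78,0.74,6.89],
    [0,0,0,0.78,0.74,6.89],
    [0,0,0,0.78,0.74,6.89],
    [0,0,0,0.78,0.74,6.89],
    [0,0,0,0.78,0.74,6.89],
    [0,0,0,0.78,0.74,6.89],
    [0,0,0,0.78,0.74,6.89],
    [-2.2,0.2,0.5,0,0,0],
    [-2.2,0.2,0.5,0,0,0],
    [-2.2,0.2,0.5,0,0,0],
    [0,0,0,0,0,0]
  ],
  "grip": 8.76
}}

```text
clock: 20.38
tool_pos: [0.4982, -0.2118, 0.1773]
orientation: [179.4, 0.3, -89.3]
force: [-0.6, 1.1, -0.4]
opening: 0.0875
gripper_force: 0.0
```

```bash
python3 - <<'E'
from h import *
to([.5025,-.215,.1],*ax(0,-89.2))
e=snapshot('wrist');d=snapshot('top')
for n,k in(('top',d),('wrist',e)):
  for a,b in blobs(k,(100,80,30),(125,255,255),300):
    print(n,a,b.round(1).tolist(),hit(k,b,[0,0,1],[0,0,.093]).round(4).tolist())
print(spot_point('wrist','tile'),spot_point('wrist','fence'))
E
```

```text
t 20.38 pos [ 0.4982 -0.2118  0.1773] ori [179.36   0.31 -89.35] j [ -2.5  11.7 -21.1  -0.3 -57.9   3.3] F [-0.6  1.1 -0.4] op 0.0875 gf 0.0
shift cm [ 0.36 -0.52  7.72] turn [ 0.64  0.31 -0.14]
top 737.5 [[141.39999389648438, 296.1000061035156], [155.1999969482422, 283.79998779296875], [184.1999969482422, 316.29998779296875], [170.3000030517578, 328.6000061035156]] [[0.3292, 0.3139, 0.093], [0.3537, 0.2865, 0.093], [0.2866, 0.2238, 0.093], [0.2629, 0.2513, 0.093]]
wrist 14873.0 [[173.0, 91.0], [371.0, 91.0], [371.0, 169.0], [173.0, 169.0]] [[0.571, -0.3067, 0.093], [0.4352, -0.3083, 0.093], [0.4294, -0.2542, 0.093], [0.5763, -0.2529, 0.093]]
[{'position': [0.5078, -0.2853, 0.0752], 'score': 0.91}] [{'position': [0.4947, -0.3363, 0.062], 'score': 0.59}]
```

Call:
{"api": "play_rows", "payload": {
  "plan": [
    [0.1,-0.1,1.5,0.6,0.3,0],
    [0.1,-0.1,1.5,0,0,0],
    [0.1,-0.1,1.5,0,0,0],
    [0,-0.1,1.5,0,0,0],
    [0,-0.1,1.0,0,0,0],
    [0,0,0.7,0,0,0],
    [0,0,0,0,0,0],
    [0,0,0,0,0,0]
  ]
}}

```text
clock: 21.25
tool_pos: [0.5048, -0.2177, 0.1015]
orientation: [-179.9, -0.1, -89.4]
force: [-0.2, 0.1, 0.9]
opening: 0.0879
gripper_force: 0.0
```

Call:
{"api": "play_rows", "payload": {
  "plan": [
    [0.6,0,0,0,0,0],
    [0.5,0,0,0,0,0],
    [0.4,0,0,0,0,0],
    [0,0,0,0,0,0],
    [0,0,0,0,0,0]
  ]
}}

```text
clock: 21.67
tool_pos: [0.505, -0.2328, 0.1018]
orientation: [-179.9, -0.1, -89.4]
force: [-0.4, 0.1, -0.3]
opening: 0.0876
gripper_force: 0.0
```

```bash
python3 - <<'E'
from h import *
to([.5025,-.2755,.0995],*ax(0,-89.2))
e=snapshot('wrist')
for a,b in blobs(e,(100,80,30),(125,255,255),300): print(a,b.round(1).tolist(),hit(e,b,[0,0,1],[0,0,.093]).round(4).tolist())
E
```

```text
t 21.67 pos [ 0.505  -0.2328  0.1018] ori [-1.7987e+02 -7.0000e-02 -8.9440e+01] j [ -4.5  17.3 -25.1   0.1 -47.5   5. ] F [-0.4  0.1 -0.3] op 0.0876 gf 0.0
shift cm [4.27 0.29 0.24] turn [-0.13 -0.07 -0.24]
28726.0 [[141.0, 127.0], [428.0, 127.0], [428.0, 234.0], [141.0, 234.0]] [[0.5709, -0.308, 0.093], [0.4356, -0.3093, 0.093], [0.427, -0.255, 0.093], [0.578, -0.2535, 0.093]]
```

Call:
{"api": "play_rows", "payload": {
  "plan": [
    [0.3,0.2,0.15,0,0,-0.2],
    [0.3,0,0,0,0,0],
    [0.2,0,0,0,0,0],
    [0.2,0,0,0,0,0],
    [0.2,0,0,0,0,0],
    [0.2,0,0,0,0,0],
    [0.2,0,0,0,0,0],
    [0.2,0,0,0,0,0],
    [0.2,0,0,0,0,0],
    [0.2,0,0,0,0,0],
    [0.2,0,0,0,0,0],
    [0.2,0,0,0,0,0],
    [0.2,0,0,0,0,0],
    [0,0,0,0,0,0]
  ]
}}

```text
clock: 22.88
tool_pos: [0.5033, -0.2609, 0.1001]
orientation: [-179.9, -0.1, -89.2]
force: [0.5, 0.0, 0.3]
opening: 0.0876
gripper_force: 0.0
```

```bash
python3 - <<'E'
from h import *
to([.5025,-.2755,.0995],*ax(0,-89.2))
e=snapshot('wrist')
for a,b in blobs(e,(100,80,30),(125,255,255),300): print(a,b.round(1).tolist(),hit(e,b,[0,0,1],[0,0,.093]).round(4).tolist())
E
```

```text
t 22.88 pos [ 0.5033 -0.2609  0.1001] ori [-1.7991e+02 -8.0000e-02 -8.9210e+01] j [ -7.6  18.3 -23.9   0.1 -47.7   8.3] F [0.5 0.  0.3] op 0.0876 gf 0.0
shift cm [1.46 0.1  0.06] turn [-0.09 -0.08 -0.01]
27864.0 [[138.0, 146.0], [423.0, 146.0], [423.0, 250.0], [138.0, 250.0]] [[0.5713, -0.3271, 0.093], [0.436, -0.3289, 0.093], [0.4276, -0.2749, 0.093], [0.5782, -0.2728, 0.093]]
```

The tile slides along: its fence-side edge is now at about -0.328, with 13 mm still to go.

Call:
{"api": "play_rows", "payload": {
  "plan": [
    [0.15,0,0,0,0,0],
    [0.15,0,0,0,0,0],
    [0.15,0,0,0,0,0],
    [0.15,0,0,0,0,0],
    [0.1,0,0,0,0,0],
    [0.1,0,0,0,0,0],
    [0.1,0,0,0,0,0],
    [0,0,0,0,0,0]
  ]
}}

```text
clock: 23.6
tool_pos: [0.5035, -0.2696, 0.1001]
orientation: [-179.9, -0.1, -89.2]
force: [0.2, 0.8, 0.5]
opening: 0.0877
gripper_force: 0.4
```

Call:
{"api": "play_rows", "payload": {
  "plan": [
    [0.05,0,0,0,0,0],
    [0.05,0,0,0,0,0],
    [0,0,0,0,0,0]
  ]
}}

```text
clock: 23.85
tool_pos: [0.5035, -0.2705, 0.1001]
orientation: [-179.9, -0.1, -89.2]
force: [0.1, 1.5, 1.1]
opening: 0.0874
gripper_force: 0.8
```

```bash
cat > c.py <<'E'
from h import *
to([.5025,-.2755,.0995],*ax(0,-89.2))
e=snapshot('wrist')
for a,b in blobs(e,(100,80,30),(125,255,255),300): print(a,b.round(1).tolist(),hit(e,b,[0,0,1],[0,0,.093]).round(4).tolist())
E
python3 c.py
```

```text
t 23.85 pos [ 0.5035 -0.2705  0.1001] ori [-1.799e+02 -7.000e-02 -8.920e+01] j [ -8.6  18.7 -23.3   0.1 -48.    9.4] F [0.1 1.5 1.1] op 0.0874 gf 0.8
shift cm [0.5  0.1  0.06] turn [-0.1  -0.07  0.  ]
27897.0 [[138.0, 146.0], [423.0, 146.0], [423.0, 250.0], [138.0, 250.0]] [[0.5715, -0.3367, 0.093], [0.4362, -0.3386, 0.093], [0.4277, -0.2845, 0.093], [0.5784, -0.2824, 0.093]]
```

Call:
{"api": "play_rows", "payload": {
  "plan": [
    [0.05,0,0,0,0,0],
    [0.05,0,0,0,0,0],
    [0,0,0,0,0,0]
  ]
}}

```text
clock: 24.15
tool_pos: [0.5035, -0.2715, 0.1001]
orientation: [-179.9, -0.1, -89.2]
force: [0.3, 1.7, 0.1]
opening: 0.0876
gripper_force: 1.0
```

Call:
{"api": "play_rows", "payload": {
  "plan": [
    [0.05,0,0,0,0,0],
    [0,0,0,0,0,0]
  ]
}}

```text
clock: 24.32
tool_pos: [0.5035, -0.272, 0.1001]
orientation: [-179.9, -0.1, -89.2]
force: [-0.1, 2.9, 1.1]
opening: 0.0878
gripper_force: 1.0
```

Call:
{"api": "play_rows", "payload": {
  "plan": [
    [0.05,0,0,0,0,0],
    [0,0,0,0,0,0]
  ]
}}

```text
clock: 24.48
tool_pos: [0.5035, -0.2725, 0.1001]
orientation: [-179.9, -0.1, -89.2]
force: [0.2, 2.9, 1.8]
opening: 0.0876
gripper_force: 1.0
```

Call:
{"api": "play_rows", "payload": {
  "plan": [
    [0.05,0,0,0,0,0],
    [0,0,0,0,0,0]
  ]
}}

```text
clock: 24.65
tool_pos: [0.5035, -0.273, 0.1001]
orientation: [-179.9, -0.1, -89.2]
force: [0.6, 1.2, 1.1]
opening: 0.0874
gripper_force: 1.0
```

Call:
{"api": "play_rows", "payload": {
  "plan": [
    [0.05,0,0,0,0,0],
    [0,0,0,0,0,0]
  ]
}}

```text
clock: 24.82
tool_pos: [0.5035, -0.2735, 0.1]
orientation: [-179.9, -0.1, -89.2]
force: [0.2, 2.0, 2.7]
opening: 0.0879
gripper_force: 1.0
```

```bash
python3 c.py
```

```text
t 24.82 pos [ 0.5035 -0.2735  0.1   ] ori [-1.7991e+02 -7.0000e-02 -8.9200e+01] j [ -8.9  18.8 -23.1   0.1 -48.    9.7] F [0.2 2.  2.7] op 0.0879 gf 1.0
shift cm [0.2  0.1  0.05] turn [-0.09 -0.07  0.  ]
27320.5 [[139.0, 148.0], [423.0, 148.0], [423.0, 251.0], [139.0, 251.0]] [[0.5711, -0.3388, 0.093], [0.436, -0.3406, 0.093], [0.4276, -0.2869, 0.093], [0.578, -0.2849, 0.093]]
```

Call:
{"api": "play_rows", "payload": {
  "plan": [
    [0.05,0,0,0,0,0],
    [0,0,0,0,0,0]
  ]
}}

```text
clock: 25.03
tool_pos: [0.5035, -0.2739, 0.1]
orientation: [-179.9, -0.1, -89.2]
force: [0.0, 2.0, 1.2]
opening: 0.0878
gripper_force: 1.2
```

```bash
python3 c.py
```

```text
t 25.03 pos [ 0.5035 -0.2739  0.1   ] ori [-1.7991e+02 -6.0000e-02 -8.9200e+01] j [ -9.   18.8 -23.    0.1 -48.    9.7] F [0.  2.  1.2] op 0.0878 gf 1.2
shift cm [0.15 0.1  0.05] turn [-0.09 -0.06 -0.  ]
27060.0 [[139.0, 148.0], [423.0, 148.0], [423.0, 250.0], [139.0, 250.0]] [[0.5711, -0.3393, 0.093], [0.436, -0.3411, 0.093], [0.4277, -0.288, 0.093], [0.5779, -0.2859, 0.093]]
```

Call:
{"api": "play_rows", "payload": {
  "plan": [
    [0.05,0,0,0,0,0],
    [0,0,0,0,0,0]
  ]
}}

```text
clock: 25.25
tool_pos: [0.5035, -0.2741, 0.1]
orientation: [-179.9, -0.0, -89.2]
force: [0.5, 5.4, 2.8]
opening: 0.0878
gripper_force: 2.5
```

```bash
python3 c.py
```

```text
t 25.25 pos [ 0.5035 -0.2741  0.1   ] ori [-1.799e+02 -3.000e-02 -8.922e+01] j [ -9.   18.8 -23.    0.  -48.1   9.8] F [0.5 5.4 2.8] op 0.0878 gf 2.5
shift cm [0.14 0.1  0.05] turn [-0.1  -0.03 -0.02]
27058.0 [[139.0, 251.0], [139.0, 149.0], [423.0, 149.0], [423.0, 251.0]] [[0.578, -0.2855, 0.093], [0.5712, -0.3389, 0.093], [0.436, -0.3408, 0.093], [0.4277, -0.2875, 0.093]]
```

Contact with the fence: the force jumps and the tool stalls. One more half-millimetre seats it, then I back off and lift.

Call:
{"api": "play_rows", "payload": {
  "plan": [
    [0.05,0,0,0,0,0],
    [0,0,0,0,0,0],
    [0,0,0,0,0,0]
  ]
}}

```text
clock: 25.55
tool_pos: [0.5036, -0.2742, 0.1]
orientation: [-179.9, -0.0, -89.2]
force: [0.3, 6.6, 3.2]
opening: 0.0877
gripper_force: 3.8
```

Call:
{"api": "play_rows", "payload": {
  "plan": [
    [-0.1,0,0,0,0,0],
    [-0.2,0,0,0,0,0],
    [-0.5,0,0,0,0,0],
    [-1.0,0,0,0,0,0],
    [-1.0,0,-1,0,0,0],
    [-1.0,0,-2.5,0,0,0],
    [-0.5,0,-3,0,0,0],
    [0,0,-2,0,0,0],
    [0,0,0,0,0,0],
    [0,0,0,0,0,0]
  ]
}}

```text
clock: 26.38
tool_pos: [0.5035, -0.2311, 0.1871]
orientation: [-179.7, -0.1, -89.1]
force: [0.6, 0.1, -0.6]
opening: 0.0872
gripper_force: 0.0
```

```bash
python3 c.py; python3 - <<'E'
from h import *
e=snapshot('wrist');g=e['frame'].astype(int)
m=((g[:,:,2]>g[:,:,0]+25)&(g[:,:,2]>g[:,:,1]+8)).astype(np.uint8)
n,l,st,c=cv2.connectedComponentsWithStats(m);k=1+st[1:,4].argmax();print(st[k])
cn=cv2.findContours((l==k).astype(np.uint8),cv2.RETR_EXTERNAL,cv2.CHAIN_APPROX_NONE)[0][0].reshape(-1,2)
H=hit(e,cn,[0,0,1],[0,0,.093])
# robust edges along x
for nm,f in(('far',np.min),('near',np.max)):
    xs=np.arange(.45,.555,.01);ys=[f(H[abs(H[:,0]-x)<.006,1]) for x in xs]
    p=np.polyfit(xs,ys,1);print(nm,'y at .5025',np.polyval(p,.5025).round(4),'slope deg',np.degrees(p[0]).round(2))
ys=np.arange(-.325,-.295,.01)
print('x ends',[(H[abs(H[:,1]-y)<.006,0].min().round(4),H[abs(H[:,1]-y)<.006,0].max().round(4)) for y in ys])
# fence: red mark
r=((g[:,:,0]>150)&(g[:,:,1]<70)&(g[:,:,2]<80));v=np.argwhere(r)[:,::-1]
v=v[(v[:,1]<260)];print('red n',len(v))
if len(v):
    Z=hit(e,v,[0,0,1],[0,0,.1]);print('red on z=.1: x',Z[:,0].mean().round(4),'y',Z[:,1].min().round(4),Z[:,1].max().round(4))
print(spot_point('wrist','tile')[:1],spot_point('wrist','fence')[:1])
cv2.imwrite('pics/w10.png',e['frame'][:,:,::-1])
E
```

```text
t 26.38 pos [ 0.5035 -0.2311  0.1871] ori [-1.797e+02 -9.000e-02 -8.915e+01] j [ -4.3  11.7 -19.8   0.1 -58.2   5.2] F [ 0.6  0.1 -0.6] op 0.0872 gf 0.0
shift cm [4.43 0.22 8.77] turn [-0.3  -0.09  0.05]
14320.0 [[186.0, 73.0], [379.0, 73.0], [379.0, 151.0], [186.0, 151.0]] [[0.5717, -0.339, 0.093], [0.4353, -0.3409, 0.093], [0.429, -0.2865, 0.093], [0.5761, -0.2843, 0.093]]
[  182    71   196    80 14896]
far y at .5025 -0.3405 slope deg 0.78
near y at .5025 -0.2862 slope deg 0.83
x ends [(np.float64(0.4352), np.float64(0.573)), (np.float64(0.4352), np.float64(0.5725)), (np.float64(0.4351), np.float64(0.5723)), (np.float64(0.435), np.float64(0.5722))]
red n 84
red on z=.1: x 0.5014 y -0.3567 -0.3415
[{'position': [0.5106, -0.3158, 0.0729], 'score': 0.58}] [{'position': [0.4996, -0.3375, 0.0608], 'score': 0.71}]
```

```bash
python3 -c "
from plant import *
print(close_job())"
```

```text
the job is handed in; nothing more can be done
None
```

The blue tile is on the cork pad, blue face up, long edge flush against the fence and middle about 2–3 mm from the red mark by my last wrist-camera measurement; the job is handed in at about 26 s but no verdict came back, and I viewed 13 pictures, over the limit of 10.

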